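# Ready the isolation base: park pin, load ballast, fit and turn the handwheel

## Robot

A 6-joint arm with a two-finger parallel gripper is mounted at the origin on the work surface. World frame = base frame: x ahead of the robot, y to its left, z up, the work surface at z = 0. Lengths are in m, angles in rad, forces in N, time in s.
With the tool pointing down it reaches from about 0.3 to 0.775 m from the base axis. Payload 14.6 kg.
Tool frame: the origin (TCP) lies at the very end of the fingers, on their centre line; the grasp point (between the pads) lies 19 mm behind it; z points along the fingers, y is the direction in which the jaws open and shut (so a half turn about z gives the same grasp; the last joint's range is limited). The gripper opens to 94 mm and grips with 3 to 60 N. Pads are 16 mm wide; open, the fingers measure 119 mm over their backs; the gripper's body (75 mm by 177 mm) begins 78 mm behind the grasp point.
Start: joints at [1.177, 0.3, 1.521, -0, 1.321, -0.067], TCP at [0.177, 0.521, 0.205] pointing down, gripper open.
Joint ranges: [-3.03, 3.03], [-0.79, 2.21], [0.23, 2.52], [-1.04, 4.18], [0, 3.07], [-2.55, 2.55]. Speed limits (rad/s): [2.22, 2.22, 2.57, 3.14, 3.14, 3.14].

## Interface

Orientations are given as [roll, pitch, yaw] about the fixed x, y, z axes, in that order (R = Rz(yaw) Ry(pitch) Rx(roll)).
In Python, from station import ctrl, eyes gives the robot as it stands.
- The arm moves only by the tool jog_arm, never from a script. Its argument "moves" is a list of rows, each a list of 3 entries, a list of its own where there are three numbers: the shift along the world's x, y, z in mm, then the turn, a rotation vector about the world's x, y, z in units of 5 degrees (1.0 is 5 degrees), then the finger opening in mm, from 0 to 94. In form: [[[tx, ty, tz], [wx, wy, wz], jaw], ...]. A call has 1 to 5 rows; each row is the pose to reach, as a shift and turn from the pose commanded when the call began; what a row does not reach only later rows make up. A row lasts 1/12 s, in which the tool goes at most 41.7 mm and 7.16 degrees, less where a joint would pass 70% of its speed; a pose out of reach is approached as far as the arm can. A call with a gripper value outside its range is refused whole. The fingers move at their own pace and stop on an object; "squeeze" is the grip in N (left out, the last holds). Time passes only in rows, so rows that repeat a pose let the fingers close. It gives the time, the measured TCP pose, the force and the opening at its end, in the units of the state.
- ctrl.get_obs(): the state, without advancing time (a new reading comes with each control period).
- eyes.camera(name): name is "scene" or "side" or "wrist"; returns a dict with "frame" (420x560x3 uint8, red, green, blue), "vertical_fov" (degrees; the focal length in pixels is half the picture's height over the tangent of half this angle, whatever the lens; pixels are square), "cx", "cy" (the principal point, pixels), "eye" and "attitude" of the camera in the world; the wrist camera has in their place "hand_eye" (4x4, takes a point from camera to tool coordinates, whose origin is the TCP and whose axes are the flange's). Camera axes: x right, y down, z forward; pixel columns grow to the right and rows downward; lengths in m; the calibration is good to about 2 mm. A picture is of the moment at which its call begins: read the wrist's pose just before it. There is no depth.
- ctrl.hand_in(): hands the job in, once; it reports no verdict.
The state is a dict: "time_s": time; "qpos": joint angles; "joint_vel": joint speeds; "tau": joint torques, N m; "ee_pos": TCP position; "eef_rot": TCP orientation; "force": force on the tool from outside, world axes, zero at the start; "moment": the same for the moment, N m; "grip_width": finger opening in m.
Only numpy, scipy, OpenCV 4.12 (cv2) and the standard library are available. Lean on these libraries where they do the work, as an engineer would, in place of code of your own. Each camera call takes 0.05 s, during which the arm holds its last target.

## Task

Get the isolation base ready for use: first draw the transport pin out of its bore and hang it upright in the notch on the side of the base, then set every ballast weight on the cart upright into a pocket of the base, one to a pocket, fully down. Then fit the handwheel's square bore onto the square shaft, fully home, and with it turn the shaft clockwise as far as it goes. Leave the wheel on the shaft, let go of everything, and leave the pot, the headshell and the tweezers where they are.

Things in the scene. Friction and masses are not known exactly. Their poses are not given: they have to be found in the camera images.
- base: compact isolation base for hi-fi gear, dark wood on black, fixed to the cart top: plate 200 mm (its x) by 280 mm (its y), top 36 mm above the cart top, origin at the centre of its underside. On it: the upright square shaft in the middle, four round pockets near the corners, a transport pin in a bore beside the shaft, a forked notch jutting out of the +y side
- pocket0 (a point): centre of the floor of round pocket 0 in the base (55 mm diameter, 20 mm deep, floor 16 mm above the cart top); takes one ballast weight, any weight in any pocket
- pocket1 (a point): centre of the floor of round pocket 1 in the base (55 mm diameter, 20 mm deep, floor 16 mm above the cart top); takes one ballast weight, any weight in any pocket
- pocket2 (a point): centre of the floor of round pocket 2 in the base (55 mm diameter, 20 mm deep, floor 16 mm above the cart top); takes one ballast weight, any weight in any pocket
- pocket3 (a point): centre of the floor of round pocket 3 in the base (55 mm diameter, 20 mm deep, floor 16 mm above the cart top); takes one ballast weight, any weight in any pocket
- pin_bore (a point): centre of the mouth of the transport pin's bore, at the base's top face (bore 16 mm diameter, 32 mm deep, 42 mm from the shaft's axis, so that the pin standing in it blocks the handwheel)
- notch (a point): middle of the side notch, at the height of its upper face (36 mm above the cart top): two prongs 10 mm thick, 36 mm long along the base's y, with an 18 mm gap between them (gap centre line = point y axis), open at the outer end and from above. The pin hangs upright in the gap with its collar resting on the prongs; its axis may be anywhere within 10 mm along the gap from this point
- shaft_seat (a point): point on the shaft's axis where the handwheel's underside rests when fully home: top of the round collar (44 mm diameter), 46 mm above the cart top. The 20 mm square shaft stands 26 mm above this point (the last 4 mm is a 16.5 mm square lead-in), its sides along the point's x and y axes; turns with the shaft
- shaft (a joint): angle of the square shaft, rad, growing clockwise as seen from above; range 0 to its stop at 1.25; stiff, stays where left
- wheel: black handwheel, 100 mm diameter rim 12 mm high, square hub 48 mm wide and 36 mm high, 64 mm high overall; origin at the centre of its underside, z up. The hub's underside has a 21.5 mm square bore, 30 mm deep, sides along the wheel's x and y (parallel to the hub's sides). On top of the hub a grip bar 68 mm long along the wheel's x, 16 mm wide, from 36 to 64 mm height
- pin: steel transport pin, 70 mm long, upright: shank 14 mm diameter and 30 mm long, collar 26 mm diameter from 30 to 36 mm, grip 16 mm diameter from 36 to 70 mm; origin at the shank's lower end, z up its axis. At the start it stands in its bore with the collar on the base's top
- weight0: steel ballast weight, round, 62 mm high: body 52 mm diameter up to 30 mm, above it a neck 28 mm diameter to grip; origin at the centre of its underside, z up its axis. All four are alike; 2 to 4 of them are present at a start, standing on the cart top
- weight1: steel ballast weight, round, 62 mm high: body 52 mm diameter up to 30 mm, above it a neck 28 mm diameter to grip; origin at the centre of its underside, z up its axis. All four are alike; 2 to 4 of them are present at a start, standing on the cart top
- weight2: steel ballast weight, round, 62 mm high: body 52 mm diameter up to 30 mm, above it a neck 28 mm diameter to grip; origin at the centre of its underside, z up its axis. All four are alike; 2 to 4 of them are present at a start, standing on the cart top
- weight3: steel ballast weight, round, 62 mm high: body 52 mm diameter up to 30 mm, above it a neck 28 mm diameter to grip; origin at the centre of its underside, z up its axis. All four are alike; 2 to 4 of them are present at a start, standing on the cart top
- pot: green ceramic pot, 90 mm diameter, 90 mm high, a bystander; origin at its underside
- headshell: chrome headshell, about 70 mm long, lying on the cart top, a bystander; origin at its underside
- tweezers: stainless tweezers, 130 mm long, lying on the cart top, a bystander; origin at its underside
Mind the look-alikes: they are no part of the job. Leave any orange or yellow look-alike of the wheel alone. What is shaped like the weight3 but red is not meant.

How it is judged:
By the outcome, as a careful person would: the job done as asked, in the order asked, and still so for the second after the job is handed in, with the robot touching nothing.
Of weight0, weight1, weight2, weight3 only 2 to 4 are there at a start; the rules pass over those that are not, and their reading is None.
At some moment in a run one of weight0, weight1, weight2, weight3, wheel may be knocked a few centimetres aside while the robot is not near it.
It also fails if it takes over 210 s, if anything falls off the work surface, if the arm or the gripper's body presses on something with over 40 N, if the wrist force passes 120 N, or if a joint passes its speed limit or range.

## Working session

There is one attempt and no reset: what is moved stays moved. The work goes in short steps, Python scripts to look and compute and a tool call to move; the robot and the scene stay as the last step left them, time stands still between calls to the robot, and variables do not carry over. Pictures are saved under pics/ and viewed, and the job is handed in when it is done.

Besides the shell and the picture viewer there is one more tool, called after ">>>" as a command line: name --argument value ..., lists and objects as JSON in quotes. jog_arm: Moves the arm, as the interface text tells. Its arguments: {"type":"object","properties":{"moves":{"type":"array","items":{"type":"array"}},"squeeze":{"type":"number"}},"required":["moves"]}

```bash
mkdir -p pics; ls; cat > h.py <<'E'
import numpy as np, cv2
from station import ctrl, eyes
from scipy.spatial.transform import Rotation as R
def snap(name,fn=None):
    o=ctrl.get_obs(); c=eyes.camera(name)
    f=420/2/np.tan(np.radians(c['vertical_fov'])/2)
    c['f']=f; c['obs']=o
    if name=='wrist':
        T=np.eye(4); T[:3,:3]=rot(o['eef_rot']); T[:3,3]=o['ee_pos']
        c['T']=T@np.array(c['hand_eye'])
    else:
        T=np.eye(4); a=np.array(c['attitude']); T[:3,:3]=a if a.shape==(3,3) else rot(a); T[:3,3]=c['eye']; c['T']=T
    if fn: cv2.imwrite('pics/'+fn,c['frame'][:,:,::-1])
    return c
def rot(a):
    a=np.array(a)
    if a.shape==(3,3): return a
    if a.size==4: raise Exception('quat')
    return R.from_euler('xyz',a).as_matrix()
def ray(c,u,v):
    d=c['T'][:3,:3]@np.array([(u-c['cx'])/c['f'],(v-c['cy'])/c['f'],1.]); return c['T'][:3,3],d/np.linalg.norm(d)
def onz(c,u,v,z):
    o,d=ray(c,u,v); return o+d*(z-o[2])/d[2]
def tri(c1,p1,c2,p2):
    o1,d1=ray(c1,*p1);o2,d2=ray(c2,*p2)
    A=np.stack([d1,-d2],1); s=np.linalg.lstsq(A,o2-o1,rcond=None)[0]
    a=o1+s[0]*d1;b=o2+s[1]*d2
    return (a+b)/2,np.linalg.norm(a-b)
def proj(c,P):
    p=np.linalg.inv(c['T'])@np.append(P,1); return np.array([c['f']*p[0]/p[2]+c['cx'],c['f']*p[1]/p[2]+c['cy']])
E
python3 - <<'E'
from h import *
print(ctrl.get_obs())
for n in ['scene','side','wrist']:
    c=snap(n,n+'0.png'); print({k:v for k,v in c.items() if k not in('frame','obs')})
E
```

```text
pics
{'time_s': 0.0, 'qpos': array([ 1.17739821e+00,  3.00471222e-01,  1.52155637e+00, -2.00638565e-05,
        1.32066508e+00, -6.65841746e-02]), 'joint_vel': array([-0.00081329,  0.00019317,  0.00183382,  0.00076687, -0.00190082,
        0.00012693]), 'tau': array([ 2.74908211e-05, -5.31808627e+01, -3.52736020e+01,  7.08492519e-02,
        2.44693703e-02, -7.76912998e-05]), 'ee_pos': array([0.17647089, 0.52066305, 0.20489671]), 'eef_rot': array([-3.14049378e+00, -5.37986544e-05,  2.81478366e+00]), 'force': array([ 0.09591755,  0.57578801, -0.65907235]), 'moment': array([-0.04313588, -0.00512377, -0.01990092]), 'grip_width': 0.09383214822853764}
{'vertical_fov': 46.15243106493423, 'cx': 279.97120444001075, 'cy': 210.6105498481592, 'eye': array([ 1.56199893, -0.31745482,  0.77231577]), 'attitude': array([-2.14248558, -0.00486666,  1.31761659]), 'f': np.float64(492.9049939173003), 'T': array([[ 0.25048062,  0.52483031, -0.81351865,  1.56199893],
       [ 0.96810938, -0.1315627 ,  0.21320291, -0.31745482],
       [ 0.00486664, -0.84097824, -0.54104706,  0.77231577],
       [ 0.        
[... 557 characters left out ...]
465094, 'cx': 281.9881796801794, 'cy': 211.56771961567307, 'hand_eye': array([[-8.19555203e-04, -9.65473324e-01, -2.60500651e-01,
         7.58492035e-02],
       [ 9.99999612e-01, -7.07415623e-04, -5.24236589e-04,
        -5.68005352e-04],
       [ 3.21854211e-04, -2.60500980e-01,  9.65473529e-01,
        -1.78975881e-01],
       [ 0.00000000e+00,  0.00000000e+00,  0.00000000e+00,
         1.00000000e+00]]), 'f': np.float64(301.75295611148437), 'T': array([[ 0.32180736,  0.9142484 ,  0.24615013,  0.1045322 ],
       [ 0.94680425, -0.31037978, -0.08500651,  0.54465546],
       [-0.00131704,  0.26041171, -0.96549677,  0.38393973],
       [ 0.        ,  0.        ,  0.        ,  1.        ]])}
```

View pics/scene0.png

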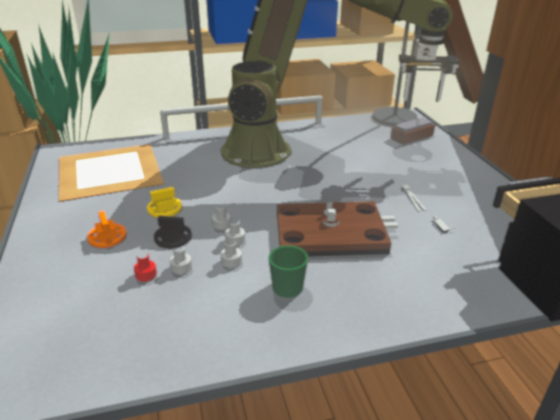

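View pics/side0.png

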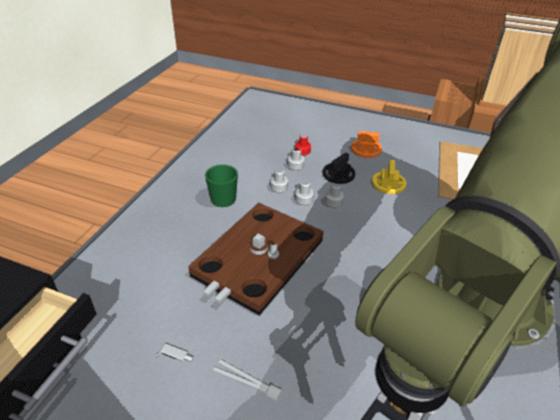

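View pics/wrist0.png

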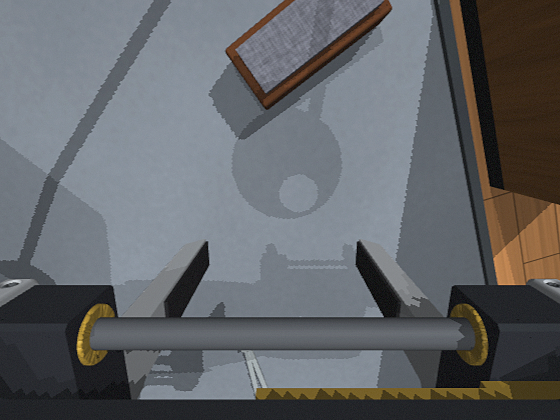

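```bash
python3 - <<'E'
import cv2
a=cv2.imread('pics/scene0.png')[170:310,80:460]; cv2.imwrite('pics/s0c.png',cv2.resize(a,None,fx=2.1,fy=2.1,interpolation=3))
a=cv2.imread('pics/side0.png')[120:320,170:420]; cv2.imwrite('pics/d0c.png',cv2.resize(a,None,fx=3,fy=3,interpolation=3))
E
```

```text
(no output)
```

View pics/s0c.png

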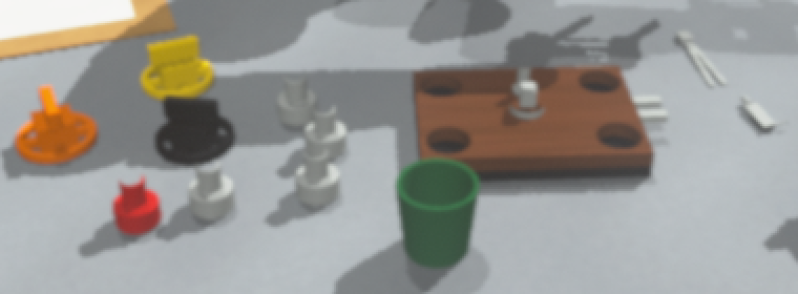

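View pics/d0c.png

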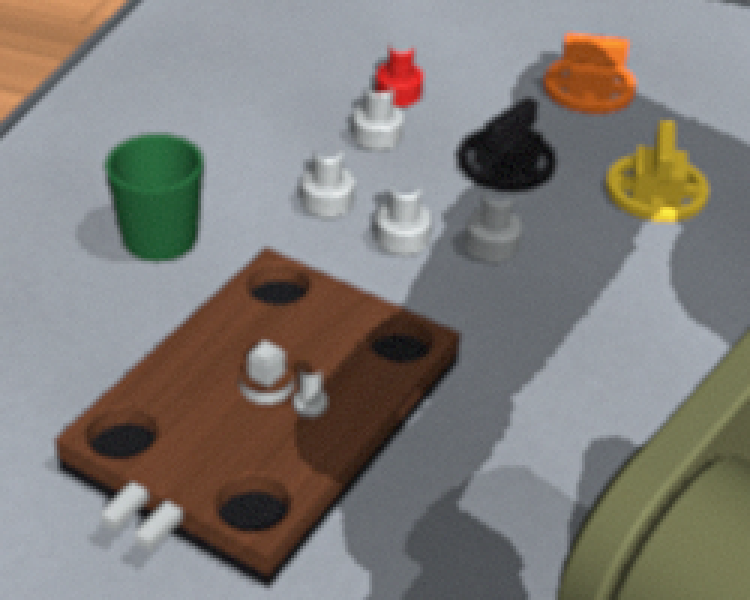

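```bash
python3 - <<'E'
from h import *
np.set_printoptions(precision=4,suppress=True)
s=snap('scene');d=snap('side')
S=lambda p:(p[0]/2.1+80,p[1]/2.1+170); D=lambda p:(p[0]/3+170,p[1]/3+120)
for n,a,b in [('A',(294,82),(495,203)),('B',(323,110),(405,195)),('C',(316,155),(328,158)),('D',(208,168),(380,95)),('wheel',(193,100),(515,120)),('red',(132,183),(400,50)),
 ('c-far-neg',(414,71),(458,340)),('c-far-pos',(621,68),(270,578)),('c-near-pos',(650,157),(58,440)),('c-near-neg',(416,162),(267,250)),('shafttop',(527,86),(267,345)),('pin',(523,70),(313,375)),('prongs',(664,107),(132,515)),('pot',(438,185),(156,163))]:
    P,e=tri(s,S(a),d,D(b)); print(n,P,'err',round(e,4))
E
```

```text
A [ 0.4313 -0.1891  0.0514] err 0.0005
B [ 0.5099 -0.1645  0.0549] err 0.0016
C [ 0.5969 -0.1892  0.0543] err 0.0013
D [ 0.5892 -0.3126  0.0528] err 0.0014
wheel [ 0.4495 -0.3187  0.0565] err 0.0003
red [ 0.5982 -0.3975  0.055 ] err 0.003
c-far-neg [ 0.4123 -0.0237  0.031 ] err 0.0022
c-far-pos [0.4632 0.2555 0.0252] err 0.0002
c-near-pos [0.6646 0.2028 0.029 ] err 0.0022
c-near-neg [ 0.6074 -0.071   0.029 ] err 0.0014
shafttop [0.5406 0.0868 0.0721] err 0.0046
pin [0.4964 0.098  0.0669] err 0.0032
prongs [0.5765 0.2571 0.0377] err 0.0127
pot [ 0.7219 -0.0787  0.0856] err 0.0047
```

>>> jog_arm --moves '[[[20,-32,10],[0,0,0],94],[[40,-64,20],[0,0,0],94],[[60,-96,30],[0,0,0],94],[[80,-128,40],[0,0,0],94],[[100,-160,50],[0,0,0],94]]'

```text
time_s: 0.67
ee_pos: [0.277, 0.3593, 0.2559]
eef_rot: [3.142, 0.0, 2.815]
force: [1.1, 0.9, 0.1]
grip_width: 0.0944
```

>>> jog_arm --moves '[[[20,-32,10],[0,0,0],94],[[40,-64,20],[0,0,0],94],[[60,-96,30],[0,0,0],94],[[80,-128,40],[0,0,0],94],[[100,-160,50],[0,0,0],94]]'

```text
time_s: 1.08
ee_pos: [0.377, 0.1991, 0.3061]
eef_rot: [3.141, 0.0, 2.815]
force: [0.2, 0.4, 0.2]
grip_width: 0.0941
```

>>> jog_arm --moves '[[[20,-32,0],[0,0,0],94],[[40,-64,0],[0,0,0],94],[[60,-96,0],[0,0,0],94],[[74,-110,0],[0,0,0],94],[[74,-110,0],[0,0,0],94]]'

```text
time_s: 1.5
ee_pos: [0.4521, 0.0881, 0.3049]
eef_rot: [-3.141, -0.0, 2.811]
force: [0.2, 0.9, -0.4]
grip_width: 0.0939
```

```bash
python3 - <<'E'
from h import *
c=snap('wrist','w1.png'); print(c['obs']['ee_pos'],c['obs']['eef_rot'],c['T'])
E
```

```text
[0.45211897 0.08814358 0.30494337] [-3.14087233e+00 -4.38294293e-04  2.81116166e+00] [[ 0.32522513  0.91318243  0.24561446  0.3803063 ]
 [ 0.94563605 -0.31377769 -0.08553378  0.11230997]
 [-0.0010396   0.26007962 -0.96558661  0.48395287]
 [ 0.          0.          0.          1.        ]]
```

View pics/w1.png

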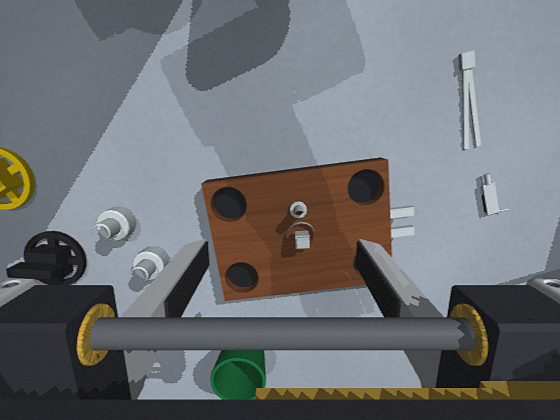

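>>> jog_arm --moves '[[[-35,0,0],[0,0,0],94],[[-70,0,0],[0,0,0],94],[[-90,0,0],[0,0,0],94],[[-90,0,0],[0,0,0],94],[[-90,0,0],[0,0,0],94]]'

```text
time_s: 1.97
ee_pos: [0.3599, 0.0916, 0.306]
eef_rot: [3.141, 0.002, 2.816]
force: [0.2, 0.7, 0.5]
grip_width: 0.0941
```

```bash
cat >> h.py <<'E'
import pickle
def save(c,fn): pickle.dump(c,open(fn,'wb'))
def load(fn): return pickle.load(open(fn,'rb'))
E
python3 - <<'E'
from h import *
c=snap('wrist','w2.png'); save(c,'w2.pkl'); print(c['obs']['ee_pos'],c['obs']['eef_rot'])
f=c['frame']; a=f[100:400,180:440]; cv2.imwrite('pics/w2c.png',cv2.resize(a[:,:,::-1],None,fx=2,fy=2,interpolation=3))
E
```

```text
[0.35993974 0.09157502 0.30602027] [3.14063167e+00 1.61671699e-03 2.81622119e+00]
```

View pics/w2.png

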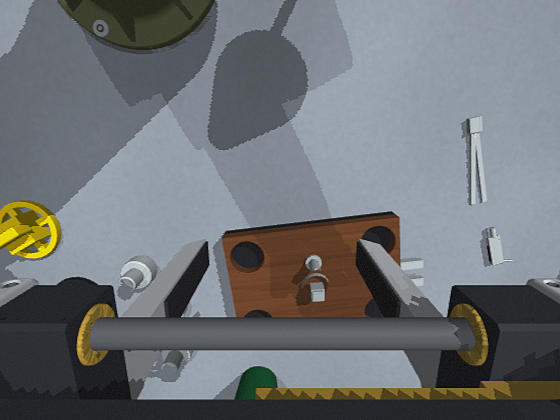

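View pics/w2c.png

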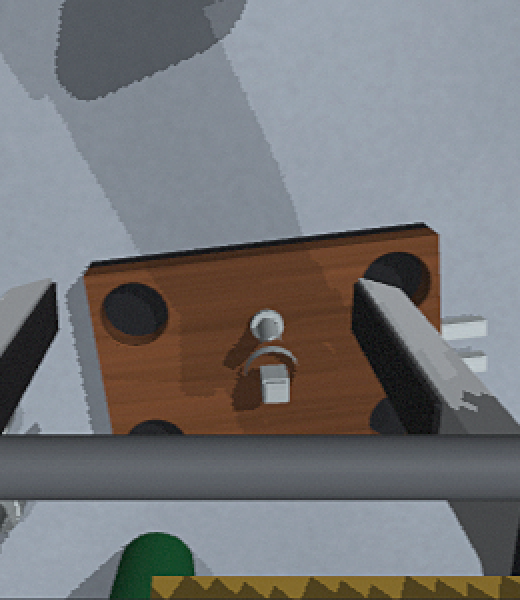

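>>> jog_arm --moves '[[[35,0,0],[0,0,0],94],[[70,0,0],[0,0,0],94],[[110,0,0],[0,0,0],94],[[150,0,0],[0,0,0],94],[[170,0,0],[0,0,0],94]]'

```text
time_s: 2.43
ee_pos: [0.534, 0.0909, 0.3035]
eef_rot: [-3.141, -0.002, 2.815]
force: [-0.5, -0.4, -0.0]
grip_width: 0.0936
```

>>> jog_arm --moves '[[[0,0,0],[0,0,0],94],[[0,0,0],[0,0,0],94]]'

```text
time_s: 2.6
ee_pos: [0.5312, 0.0911, 0.3039]
eef_rot: [-3.141, -0.002, 2.815]
force: [-0.1, 0.4, -0.5]
grip_width: 0.0937
```

```bash
python3 - <<'E'
from h import *
c=snap('wrist','w3.png'); save(c,'w3.pkl'); print(c['obs']['ee_pos'],c['obs']['eef_rot'])
f=c['frame']; a=f[40:340,180:440]; cv2.imwrite('pics/w3c.png',cv2.resize(a[:,:,::-1],None,fx=2,fy=2,interpolation=3))
E
```

```text
[0.531166   0.09106506 0.30388783] [-3.14056751e+00 -2.41086482e-03  2.81472442e+00]
```

View pics/w3.png

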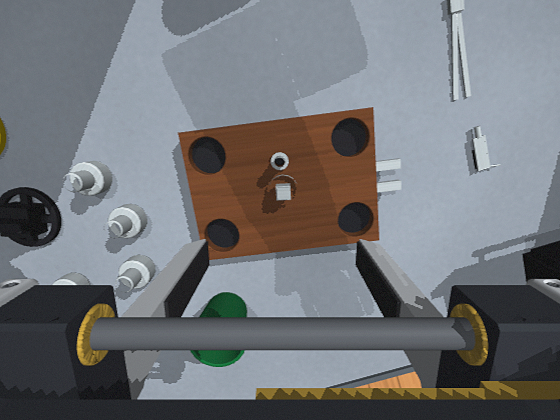

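View pics/w3c.png

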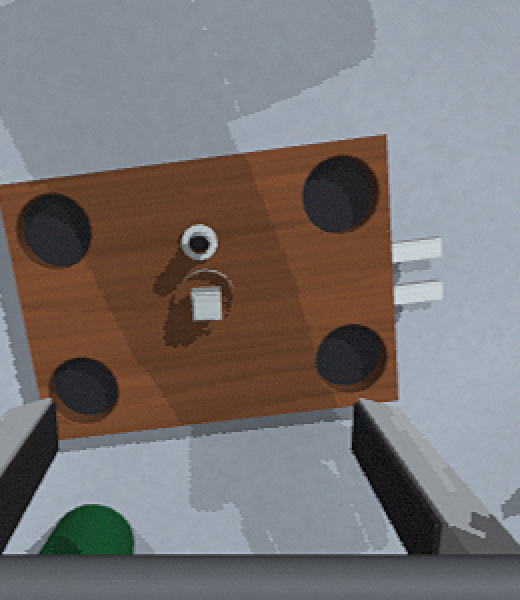

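```bash
cat > base.py <<'E'
from h import *
np.set_printoptions(precision=4,suppress=True)
def corners(c,lim=None):
    f=c['frame'].astype(int); m=((f[:,:,0]>f[:,:,2]*1.5+10)&(f[:,:,0]>f[:,:,1]*1.2)&(f[:,:,0]<190)).astype(np.uint8)
    m[260:]=0; m[:,:160]=0;m[:,420:]=0
    m=cv2.morphologyEx(m,cv2.MORPH_OPEN,np.ones((3,3)))
    cs,_=cv2.findContours(m,cv2.RETR_EXTERNAL,cv2.CHAIN_APPROX_NONE); k=max(cs,key=cv2.contourArea)
    h=cv2.convexHull(k); 
    return cv2.approxPolyDP(h,6,True)[:,0],k[:,0],m
if __name__=='__main__':
    c=load('w3.pkl'); q,k,m=corners(c); print(q)
    # line fits per edge
    W=np.array([onz(c,*p,0.036)[:2] for p in k]); Q=np.array([onz(c,*p,0.036)[:2] for p in q]); print(Q)
    for i in range(len(Q)): print('edge',np.linalg.norm(Q[i]-Q[i-1]),np.degrees(np.arctan2(*(Q[i]-Q[i-1])[::-1])))
E
python3 base.py
```

```text
[[372 108]
 [378 239]
 [209 259]
 [179 133]]
[[ 0.4707  0.244 ]
 [ 0.6633  0.2044]
 [ 0.6094 -0.0601]
 [ 0.4146 -0.0264]]
edge 0.27620702662615015 78.29026338922378
edge 0.19664722056367226 -11.634714478391686
edge 0.2698692768000874 -101.5142615406351
edge 0.19767786211943048 170.2026646047473
```

```bash
cat > base2.py <<'E'
from base import *
c=load('w3.pkl')
C=lambda p:(p[0]/2+180-.25,p[1]/2+40-.25)
P={}
for n,p in dict(tr=(341,194.5),tl=(54.5,231),br=(351.5,357.5),bl=(84,389)).items():
    P[n]=onz(c,*C(p),.036); print(n,P[n])
print('mean',sum(P.values())/4)
for a,b in [('tl','tr'),('bl','br'),('tl','bl'),('tr','br')]:
    d=P[b]-P[a]; print(a,b,np.linalg.norm(d),np.degrees(np.arctan2(d[1],d[0])))
print('shafttop',onz(c,*C((206.5,305)),.072)); print('pin top',onz(c,*C((199,242)),.106),'collar',onz(c,*C((199.5,242.5)),.072))
pr=[onz(c,*C(p),.036) for p in [(441,248),(442,291),(392,251),(393,293)]]; print('prongs',pr)
E
python3 base2.py
```

```text
tr [0.499  0.2046 0.036 ]
tl [ 0.4567 -0.0004  0.036 ]
br [0.6195 0.1797 0.036 ]
bl [ 0.577  -0.0252  0.036 ]
mean [0.538  0.0897 0.036 ]
tl tr 0.2093395420283469 78.33105859667334
bl br 0.20927300800806223 78.29535817344858
tl bl 0.12287352482825928 -11.63528030058369
tr br 0.12300389964666057 -11.666326754880616
shafttop [0.5376 0.0893 0.072 ]
pin top [0.4921 0.0997 0.106 ] collar [0.4955 0.0986 0.072 ]
prongs [array([0.5595, 0.264 , 0.036 ]), array([0.5911, 0.2575, 0.036 ]), array([0.5501, 0.2293, 0.036 ]), array([0.5808, 0.2224, 0.036 ])]
```

>>> jog_arm --moves '[[[-20,4,-20],[0,0,1.414],94],[[-35,7,-50],[0,0,1.414],94],[[-35,7,-90],[0,0,1.414],94],[[-35,7,-130],[0,0,1.414],94],[[-35,7,-164],[0,0,1.414],94]]'

```text
time_s: 3.07
ee_pos: [0.4941, 0.0981, 0.1401]
eef_rot: [3.141, 0.001, 2.939]
force: [0.4, -0.4, -0.4]
grip_width: 0.0941
```

>>> jog_arm --moves '[[[0,0,0],[0,0,0],60],[[0,0,0],[0,0,0],60],[[0,0,0],[0,0,0],60]]'

```text
time_s: 3.32
ee_pos: [0.4963, 0.0981, 0.144]
eef_rot: [3.141, 0.003, 2.938]
force: [0.1, 0.3, 0.1]
grip_width: 0.0771
```

```bash
python3 - <<'E'
from h import *
c=snap('wrist','w4.png'); save(c,'w4.pkl'); print(c['obs']['ee_pos'],c['obs']['eef_rot'],c['obs']['grip_width'])
print(proj(c,[.4968,.0983,.076]),proj(c,[.538,.0897,.072]),proj(c,[.4968,.0983,.036]))
E
```

```text
[0.49632958 0.0981261  0.14400468] [3.14060427e+00 2.93722493e-03 2.93845684e+00] 0.07709283597068825
[283.0122622  222.29831712] [282.86854836 265.38974066] [282.85556849 210.19895932]
```

View pics/w4.png

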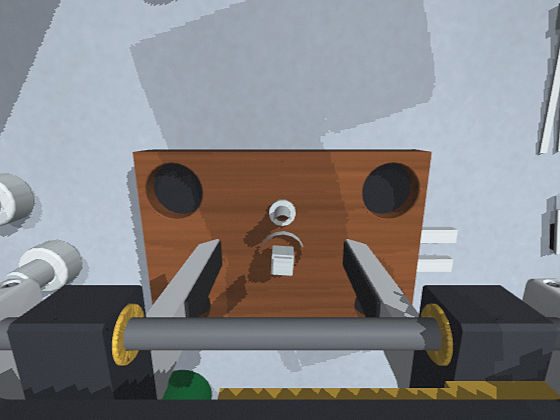

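```bash
python3 - <<'E'
import cv2
a=cv2.imread('pics/w4.png')[180:290,230:340]; cv2.imwrite('pics/w4c.png',cv2.resize(a,None,fx=5,fy=5,interpolation=3))
E
```

```text
(no output)
```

View pics/w4c.png

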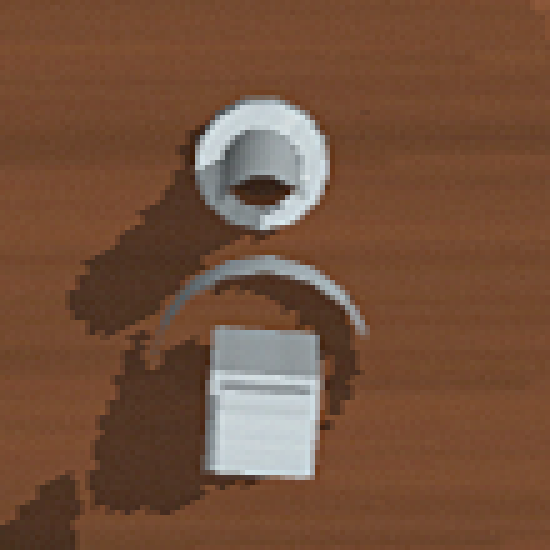

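>>> jog_arm --moves '[[[1,0,-30],[0,0,0],60],[[1,0,-60],[0,0,0],60],[[1,0,-80],[0,0,0],60],[[1,0,-92],[0,0,0],60],[[1,0,-92],[0,0,0],60]]'

```text
time_s: 3.78
ee_pos: [0.4965, 0.0979, 0.0491]
eef_rot: [-3.141, -0.001, 2.938]
force: [-0.7, 0.7, 0.1]
grip_width: 0.0601
```

>>> jog_arm --moves '[[[0,0,0],[0,0,0],40],[[0,0,0],[0,0,0],25],[[0,0,0],[0,0,0],14],[[0,0,0],[0,0,0],10],[[0,0,0],[0,0,0],10]]' --squeeze 25

```text
time_s: 4.2
ee_pos: [0.4969, 0.0979, 0.0502]
eef_rot: [3.141, 0.001, 2.938]
force: [0.1, -0.0, -0.4]
grip_width: 0.0303
```

>>> jog_arm --moves '[[[0,0,0],[0,0,0],8],[[0,0,0],[0,0,0],8],[[0,0,0],[0,0,0],8],[[0,0,0],[0,0,0],8],[[0,0,0],[0,0,0],8]]'

```text
time_s: 4.62
ee_pos: [0.4967, 0.0979, 0.0496]
eef_rot: [3.142, 0.0, 2.938]
force: [-1.2, 0.5, 2.8]
grip_width: 0.0158
```

Gripped at 15.8 mm. Draw it up.

>>> jog_arm --moves '[[[0,0,0],[0,0,0],8],[[0,0,10],[0,0,0],8],[[0,0,25],[0,0,0],8],[[0,0,45],[0,0,0],8],[[0,0,70],[0,0,0],8]]'

```text
time_s: 5.03
ee_pos: [0.4958, 0.0978, 0.1198]
eef_rot: [-3.141, -0.002, 2.938]
force: [0.1, -0.3, -0.7]
grip_width: 0.0161
```

>>> jog_arm --moves '[[[0,0,25],[0,0,0],8],[[0,0,35],[0,0,0],8],[[5,10,35],[0,0,0],8],[[20,40,35],[0,0,0],8],[[35,70,35],[0,0,0],8]]'

```text
time_s: 5.45
ee_pos: [0.5317, 0.1688, 0.1534]
eef_rot: [-3.141, -0.001, 2.936]
force: [1.0, -0.4, -0.9]
grip_width: 0.0155
```

```bash
python3 - <<'E'
from h import *
c=snap('wrist','w5.png'); print(c['obs']['ee_pos'],c['obs']['eef_rot'],c['obs']['grip_width'],c['obs']['force'])
snap('side','d5.png');
E
```

```text
[0.53174673 0.16877783 0.15343046] [-3.14123365e+00 -8.69926317e-04  2.93626245e+00] 0.015524126042079473 [ 1.02670274 -0.41347554 -0.86099212]
```

View pics/w5.png

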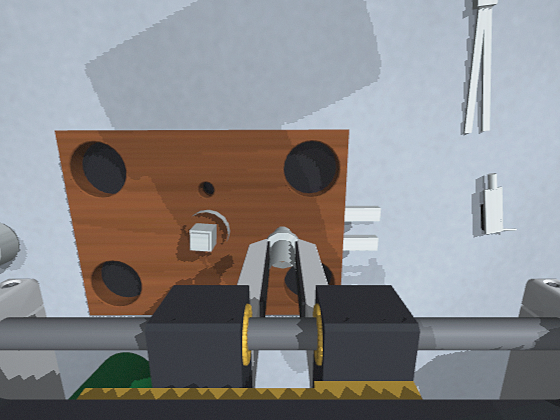

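```bash
python3 - <<'E'
from h import *
c=snap('wrist'); save(c,'w5.pkl')
a=c['frame'][190:270,330:400]; cv2.imwrite('pics/w5c.png',cv2.resize(a[:,:,::-1],None,fx=8,fy=8,interpolation=3)); print(c['obs']['ee_pos'])
E
```

```text
[0.53212368 0.17135383 0.15243836]
```

View pics/w5c.png

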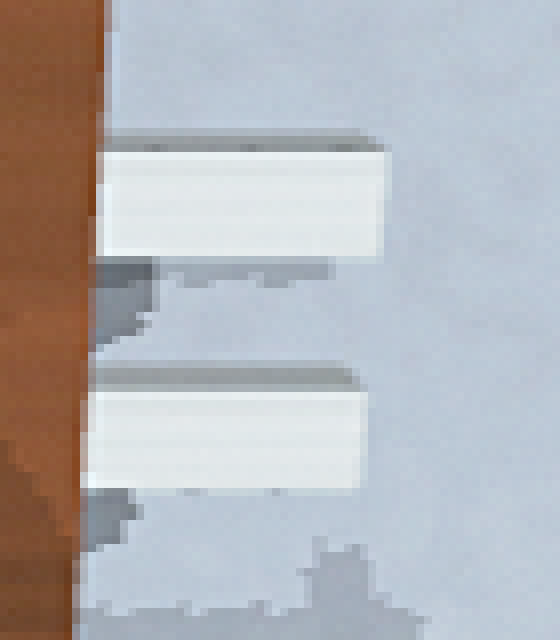

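```bash
python3 - <<'E'
from h import *
np.set_printoptions(precision=4,suppress=True)
c=load('w5.pkl'); yaw=np.radians(-11.66); xb=np.array([np.cos(yaw),np.sin(yaw)]); yb=np.array([-xb[1],xb[0]]); O=np.array([.538,.0897])
for p in [(103,152),(384,152),(103,256),(384,256),(85,391),(365,391),(83,489),(361,489)]:
    w=onz(c,p[0]/8+330-.44,p[1]/8+190-.44,.036)[:2]; print(w,(w-O)@xb,(w-O)@yb)
for u,v in [(207,188)]:
    w=onz(c,u,v,.036)[:2]; print('bore',w,(w-O)@xb,(w-O)@yb)
print('notch',O+.158*yb, 'pockets',[O+sx*.0615*xb+sy*.1047*yb for sx in(-1,1) for sy in (-1,1)])
E
```

```text
[0.5446 0.2304] -0.021950569692611506 0.139177866018392
[0.5517 0.2652] -0.022019126632191688 0.17468640944104682
[0.5582 0.2284] -0.008221900544425623 0.13991374644517865
[0.5654 0.2636] -0.008292329758740577 0.17583564213852043
[0.5759 0.2234] 0.01008780291282781 0.13855837932519452
[0.5832 0.259 ] 0.010015097756014066 0.17490199517613972
[0.5893 0.221 ] 0.02373246930335101 0.13900086061523012
[0.5966 0.2568] 0.02365838580949957 0.17549136312214153
bore [0.4968 0.1018] -0.04277586304373715 0.0035316474159764427
notch [0.5699 0.2444] pockets [array([ 0.4566, -0.0004]), array([0.4989, 0.2047]), array([ 0.5771, -0.0253]), array([0.6194, 0.1798])]
```

>>> jog_arm --moves '[[[15,30,0],[0,0,0],8],[[30,60,0],[0,0,0],8],[[38,72,0],[0,0,0],8],[[38,72,0],[0,0,0],8],[[38,72,0],[0,0,0],8]]'

```text
time_s: 6.02
ee_pos: [0.569, 0.2397, 0.1529]
eef_rot: [-3.14, -0.002, 2.939]
force: [-0.7, -0.0, -0.5]
grip_width: 0.0159
```

>>> jog_arm --moves '[[[0,0,-15],[0,0,0],8],[[0,0,-30],[0,0,0],8],[[0,0,-40],[0,0,0],8],[[0,0,-50],[0,0,0],8],[[0,0,-50],[0,0,0],8]]'

```text
time_s: 6.43
ee_pos: [0.5686, 0.239, 0.1023]
eef_rot: [-3.14, -0.003, 2.938]
force: [-0.1, 0.8, -1.9]
grip_width: 0.0158
```

```bash
python3 - <<'E'
from h import *
c=snap('wrist','w6.png'); print(c['obs']['ee_pos'],c['obs']['eef_rot'],c['obs']['grip_width'],c['obs']['force'])
a=c['frame'][150:310,230:390]; cv2.imwrite('pics/w6c.png',cv2.resize(a[:,:,::-1],None,fx=3.5,fy=3.5,interpolation=3));
s=snap('scene')
a=s['frame'][170:270,320:440]; cv2.imwrite('pics/s6c.png',cv2.resize(a[:,:,::-1],None,fx=5,fy=5,interpolation=3));
s=snap('side')
a=s['frame'][240:320,170:270]; cv2.imwrite('pics/d6c.png',cv2.resize(a[:,:,::-1],None,fx=5,fy=5,interpolation=3));
E
```

```text
[0.56861158 0.23895707 0.10232305] [-3.13989277e+00 -2.66566791e-03  2.93756858e+00] 0.01581844179553967 [-0.05506017  0.84175447 -1.88485771]
```

View pics/w6c.png

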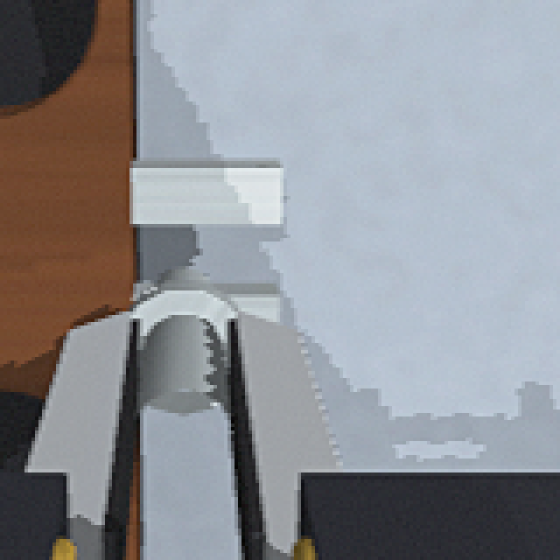

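View pics/s6c.png

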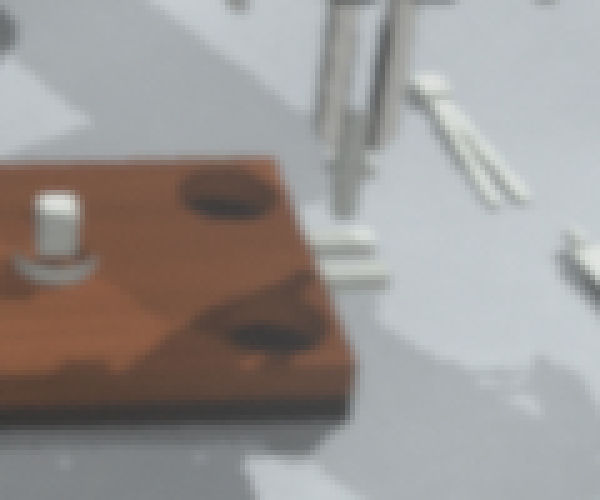

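View pics/d6c.png

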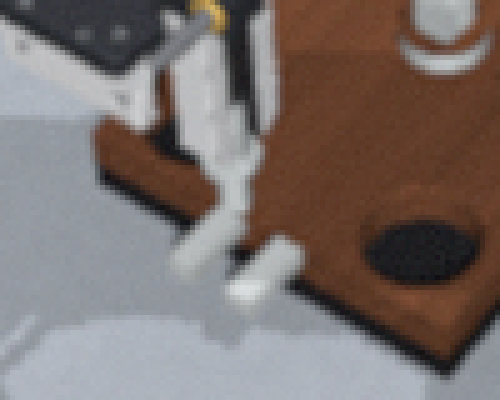

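>>> jog_arm --moves '[[[2,5,0],[0,0,0],8],[[2,5,-15],[0,0,0],8],[[2,5,-30],[0,0,0],8],[[2,5,-36],[0,0,0],8],[[2,5,-36],[0,0,0],8]]'

```text
time_s: 7.0
ee_pos: [0.5711, 0.2449, 0.0674]
eef_rot: [-3.141, -0.002, 2.938]
force: [-0.6, 0.4, -0.7]
grip_width: 0.0162
```

>>> jog_arm --moves '[[[0,0,-4],[0,0,0],8],[[0,0,-8],[0,0,0],8],[[0,0,-12],[0,0,0],8],[[0,0,-15],[0,0,0],8],[[0,0,-15],[0,0,0],8]]'

```text
time_s: 7.42
ee_pos: [0.5714, 0.2448, 0.0529]
eef_rot: [-3.141, -0.0, 2.938]
force: [-1.0, 0.2, -1.9]
grip_width: 0.0159
```

```bash
python3 - <<'E'
from h import *
c=snap('wrist','w7.png'); print(c['obs']['ee_pos'],c['obs']['eef_rot'],c['obs']['grip_width'],c['obs']['force'])
a=c['frame'][150:310,230:390]; cv2.imwrite('pics/w7c.png',cv2.resize(a[:,:,::-1],None,fx=3.5,fy=3.5,interpolation=3));
s=snap('scene')
a=s['frame'][170:270,320:440]; cv2.imwrite('pics/s7c.png',cv2.resize(a[:,:,::-1],None,fx=5,fy=5,interpolation=3));
E
```

```text
[0.57141113 0.24479416 0.05290731] [-3.14128145e+00 -4.06074369e-04  2.93816441e+00] 0.015929751587430693 [-0.99769073  0.20367873 -1.85994954]
```

View pics/w7c.png

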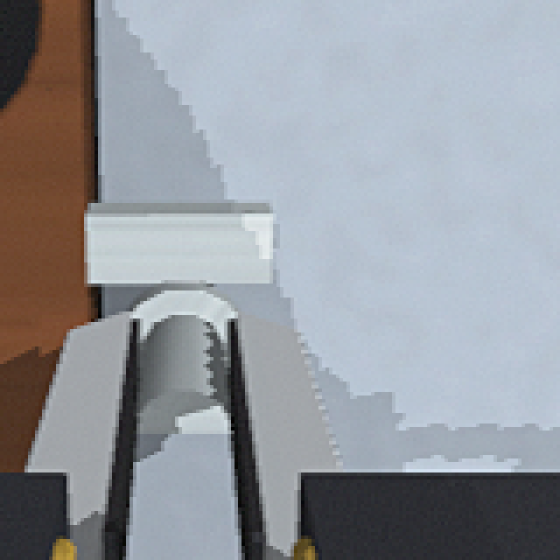

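View pics/s7c.png

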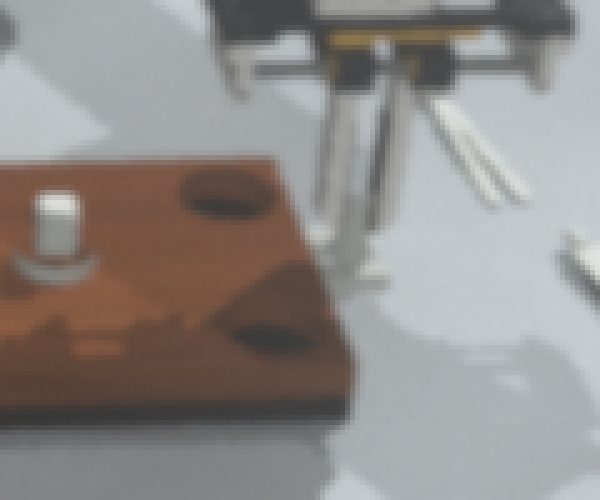

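>>> jog_arm --moves '[[[-1.5,0,0],[0,0,0],8],[[-1.5,0,0],[0,0,0],8],[[-1.5,0,-2],[0,0,0],8],[[-1.5,0,-4],[0,0,0],8],[[-1.5,0,-4],[0,0,0],8]]'

```text
time_s: 7.93
ee_pos: [0.5702, 0.2449, 0.0496]
eef_rot: [3.141, 0.0, 2.938]
force: [-0.3, 0.2, 0.7]
grip_width: 0.0157
```

```bash
python3 - <<'E'
from h import *
c=snap('wrist','w8.png'); print(c['obs']['ee_pos'],c['obs']['eef_rot'],c['obs']['grip_width'],c['obs']['force'])
a=c['frame'][150:310,230:390]; cv2.imwrite('pics/w8c.png',cv2.resize(a[:,:,::-1],None,fx=3.5,fy=3.5,interpolation=3));
E
```

```text
[0.57024608 0.24492032 0.04961569] [3.14135131e+00 4.86341047e-04 2.93817621e+00] 0.01568454522597749 [-0.33067038  0.21485557  0.71281544]
```

View pics/w8c.png

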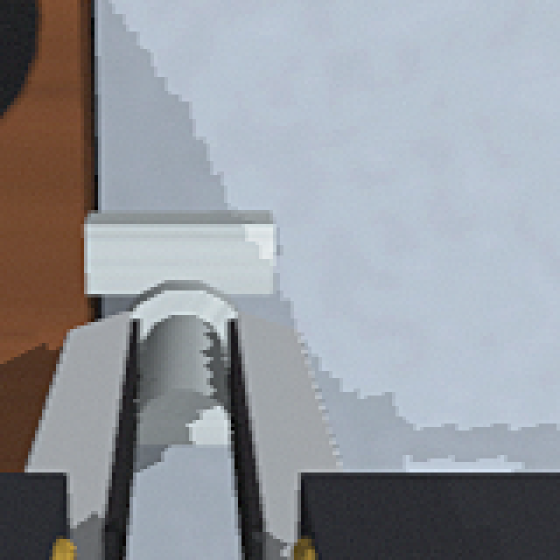

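>>> jog_arm --moves '[[[0,0,-0.5],[0,0,0],8],[[0,0,-0.5],[0,0,0],25],[[0,0,-0.5],[0,0,0],40],[[0,0,-0.5],[0,0,0],55],[[0,0,-0.5],[0,0,0],55]]'

```text
time_s: 8.4
ee_pos: [0.57, 0.2449, 0.0487]
eef_rot: [-3.141, -0.0, 2.938]
force: [-0.6, 0.1, 0.7]
grip_width: 0.0393
```

>>> jog_arm --moves '[[[0,0,0],[0,0,0],55],[[0,0,30],[0,0,0],55],[[0,0,60],[0,0,0],60],[[0,0,95],[0,0,0],60],[[-20,-20,130],[0,0,0],60]]'

```text
time_s: 8.82
ee_pos: [0.5525, 0.2277, 0.1777]
eef_rot: [3.141, 0.001, 2.939]
force: [0.5, -0.4, 1.4]
grip_width: 0.0598
```

>>> jog_arm --moves '[[[-10,-25,10],[0,0,0],60],[[-10,-25,10],[0,0,0],60],[[-10,-25,10],[0,0,0],60]]'

```text
time_s: 9.07
ee_pos: [0.5417, 0.2008, 0.1873]
eef_rot: [3.141, 0.001, 2.937]
force: [0.4, -0.9, 0.8]
grip_width: 0.0603
```

```bash
python3 - <<'E'
from h import *
c=snap('wrist','w9.png'); print(c['obs']['ee_pos'],c['obs']['eef_rot'],c['obs']['grip_width'],c['obs']['force'])
s=snap('scene')
a=s['frame'][170:270,320:440]; cv2.imwrite('pics/s9c.png',cv2.resize(a[:,:,::-1],None,fx=5,fy=5,interpolation=3));
E
```

```text
[0.5416769  0.20079293 0.18726446] [3.14075308e+00 1.49365674e-03 2.93691979e+00] 0.06026679662775365 [ 0.36524094 -0.85721985  0.76769827]
```

View pics/w9.png

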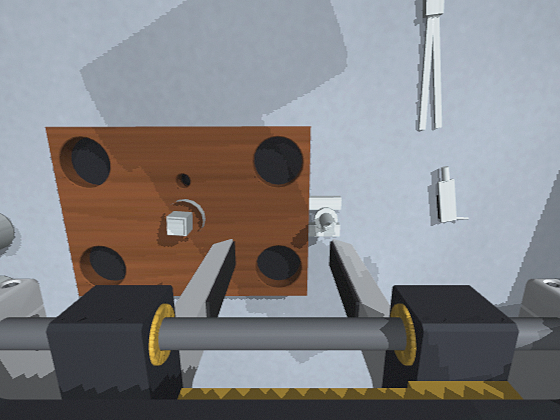

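View pics/s9c.png

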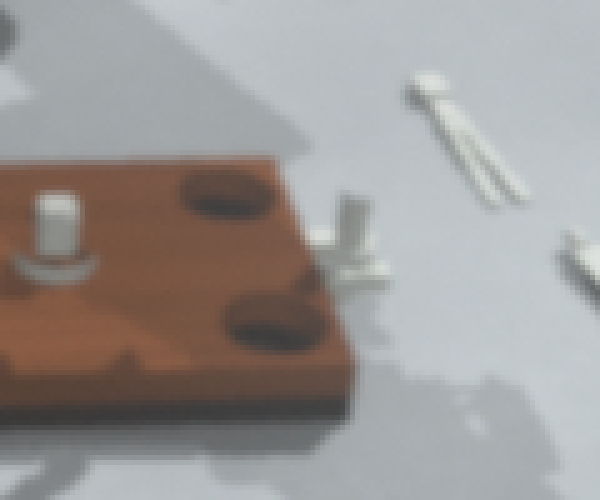

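>>> jog_arm --moves '[[[0,-38,10],[0,0,0],60],[[0,-76,20],[0,0,0],60],[[0,-114,40],[0,0,0],60],[[0,-152,60],[0,0,0],60],[[0,-190,70],[0,0,0],60]]'

```text
time_s: 9.58
ee_pos: [0.5419, 0.0107, 0.2572]
eef_rot: [3.141, 0.0, 2.94]
force: [1.4, 0.1, 0.3]
grip_width: 0.0601
```

>>> jog_arm --moves '[[[0,-38,10],[0,0,0],60],[[0,-76,20],[0,0,0],60],[[0,-114,30],[0,0,0],60],[[0,-152,40],[0,0,0],60],[[0,-190,40],[0,0,0],60]]'

```text
time_s: 10.0
ee_pos: [0.5422, -0.1801, 0.2972]
eef_rot: [-3.142, 0.001, 2.939]
force: [0.4, 0.3, 0.0]
grip_width: 0.0599
```

>>> jog_arm --moves '[[[0,-20,0],[0,0,0],94],[[0,-20,0],[0,0,0],94],[[0,-20,0],[0,0,0],94],[[0,-20,0],[0,0,0],94],[[0,-20,0],[0,0,0],94]]'

```text
time_s: 10.42
ee_pos: [0.5419, -0.1972, 0.2959]
eef_rot: [3.141, -0.001, 2.94]
force: [-0.3, -0.3, -0.3]
grip_width: 0.0899
```

```bash
python3 - <<'E'
from h import *
c=snap('wrist','w10.png'); save(c,'w10.pkl'); print(c['obs']['ee_pos'],c['obs']['eef_rot'],c['obs']['grip_width'],c['obs']['force'])
s=snap('scene','s10.png');save(s,'s10.pkl');s=snap('side','d10.png');save(s,'d10.pkl')
E
```

```text
[ 0.54191965 -0.19718456  0.2959442 ] [ 3.14133503e+00 -6.04219263e-04  2.93979597e+00] 0.08993112923191114 [-0.29883047 -0.2777718  -0.28093959]
```

View pics/w10.png

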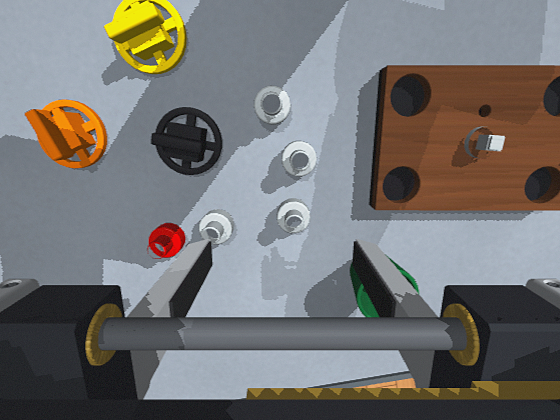

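```bash
python3 - <<'E'
from h import *
c=load('w10.pkl'); a=c['frame'][80:260,130:330]; cv2.imwrite('pics/w10c.png',cv2.resize(a[:,:,::-1],None,fx=3.3,fy=3.3,interpolation=3))
E
```

```text
(no output)
```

View pics/w10c.png

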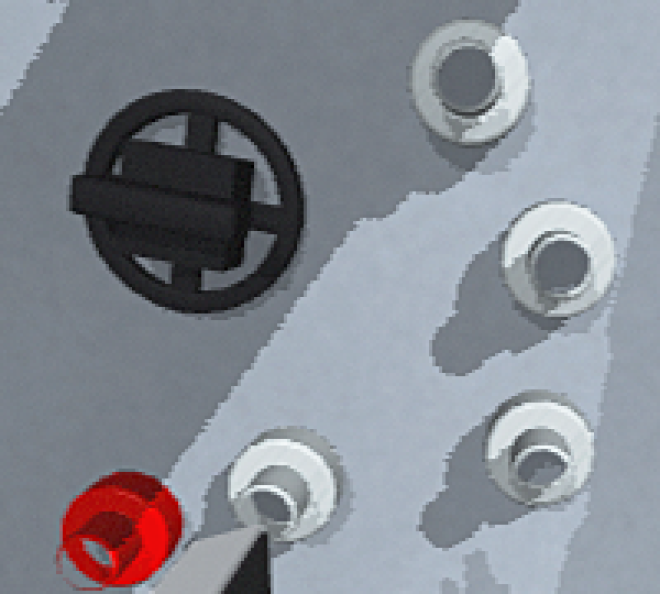

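```bash
python3 - <<'E'
from h import *
np.set_printoptions(precision=4,suppress=True)
c=load('w10.pkl')
for n,b,t in [('A',(472,82),(468,80)),('B',(557,258),(562,264)),('C',(540,452),(541,465)),('D',(285,490),(270,508))]:
    f=lambda p,z: onz(c,p[0]/3.3+130-.35,p[1]/3.3+80-.35,z)[:2]
    print(n,f(b,.03),f(t,.062))
a,e=onz(c,72/3.3+130,194/3.3+80,.064),onz(c,243/3.3+130,212/3.3+80,.064)
for p in [(72,177),(74,213),(245,190),(240,233)]: print('bar',onz(c,p[0]/3.3+130,p[1]/3.3+80,.064)[:2])
print('rim c',onz(c,194/3.3+130,198/3.3+80,.012)[:2])
E
```

```text
A [ 0.4308 -0.1883] [ 0.4324 -0.1893]
B [ 0.5102 -0.1669] [ 0.5099 -0.1665]
C [ 0.5962 -0.1913] [ 0.5928 -0.1914]
D [ 0.5903 -0.3122] [ 0.5882 -0.3115]
bar [ 0.4371 -0.3516]
bar [ 0.4507 -0.3552]
bar [ 0.4559 -0.2852]
bar [ 0.4718 -0.2917]
rim c [ 0.4531 -0.3218]
```

>>> jog_arm --moves '[[[-16,15,-35],[0,0,0],70],[[-32,30,-70],[0,0,0],70],[[-32,30,-105],[0,0,0],70],[[-32,30,-140],[0,0,0],70],[[-32,30,-165],[0,0,0],70]]'

```text
time_s: 10.98
ee_pos: [0.5087, -0.1675, 0.1289]
eef_rot: [3.141, -0.002, 2.939]
force: [-0.1, -0.6, -1.0]
grip_width: 0.0701
```

>>> jog_arm --moves '[[[0,0,0],[0,0,0],70],[[0,0,0],[0,0,0],70],[[0,0,0],[0,0,0],70]]'

```text
time_s: 11.23
ee_pos: [0.5104, -0.1686, 0.1333]
eef_rot: [-3.141, 0.002, 2.939]
force: [-0.2, -0.5, 0.0]
grip_width: 0.0701
```

```bash
python3 - <<'E'
from h import *
c=snap('wrist','w11.png'); save(c,'w11.pkl'); print(c['obs']['ee_pos'],c['obs']['eef_rot'],c['obs']['grip_width'],c['obs']['force'])
print(proj(c,[.51,-.1667,.062]),proj(c,[.51,-.1667,.03]))
E
```

```text
[ 0.51042623 -0.16863995  0.13328092] [-3.14113587e+00  2.39276483e-03  2.93853261e+00] 0.07006830755420283 [-0.20712516 -0.50943681  0.031207  ]
[284.90614018 219.85141298] [284.62622123 210.28642744]
```

View pics/w11.png

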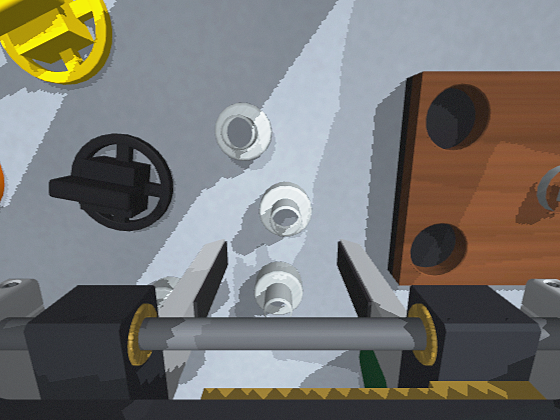

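>>> jog_arm --moves '[[[0,1.5,-35],[0,0,0],70],[[0,1.5,-70],[0,0,0],70],[[0,1.5,-90],[0,0,0],70],[[0,1.5,-97],[0,0,0],60],[[0,1.5,-97],[0,0,0],50]]'

```text
time_s: 11.7
ee_pos: [0.5097, -0.167, 0.0344]
eef_rot: [3.141, -0.001, 2.938]
force: [-0.2, -0.3, -0.4]
grip_width: 0.0601
```

>>> jog_arm --moves '[[[0,0,0],[0,0,0],35],[[0,0,0],[0,0,0],20],[[0,0,0],[0,0,0],20],[[0,0,0],[0,0,0],20],[[0,0,0],[0,0,0],20]]' --squeeze 40

```text
time_s: 12.12
ee_pos: [0.5099, -0.167, 0.0351]
eef_rot: [3.142, 0.001, 2.938]
force: [1.0, 0.9, 3.3]
grip_width: 0.0275
```

>>> jog_arm --moves '[[[0,0,0],[0,0,0],20],[[0,0,0],[0,0,0],20],[[0,0,2],[0,0,0],20],[[0,0,10],[0,0,0],20],[[0,0,30],[0,0,0],20]]'

```text
time_s: 12.53
ee_pos: [0.5081, -0.1665, 0.0628]
eef_rot: [3.141, -0.005, 2.938]
force: [-0.7, 0.3, -2.6]
grip_width: 0.0273
```

>>> jog_arm --moves '[[[0,0,35],[0,0,0],20],[[0,0,70],[0,0,0],20],[[-11,34,84],[0,0,0],20],[[-22,68,84],[0,0,0],20],[[-33,102,84],[0,0,0],20]]'

```text
time_s: 12.95
ee_pos: [0.476, -0.0642, 0.1495]
eef_rot: [-3.142, 0.002, 2.937]
force: [0.4, -0.6, -3.1]
grip_width: 0.027
```

>>> jog_arm --moves '[[[-10,32,0],[0,0,0],20],[[-20,64,0],[0,0,0],20],[[-20,64,0],[0,0,0],20],[[-20,64,-20],[0,0,0],20],[[-20,64,-20],[0,0,0],20]]'

```text
time_s: 13.37
ee_pos: [0.4552, -0.0006, 0.1265]
eef_rot: [-3.141, -0.003, 2.939]
force: [-0.8, 0.7, -4.3]
grip_width: 0.0271
```

```bash
python3 - <<'E'
from h import *
c=snap('wrist','w12.png'); save(c,'w12.pkl'); print(c['obs']['ee_pos'],c['obs']['eef_rot'],c['obs']['grip_width'],c['obs']['force'])
E
```

```text
[ 0.45521306 -0.00063137  0.12648013] [-3.14106362 -0.00320673  2.93917132] 0.027067079280846687 [-0.76888982  0.68331901 -4.34220789]
```

View pics/w12.png

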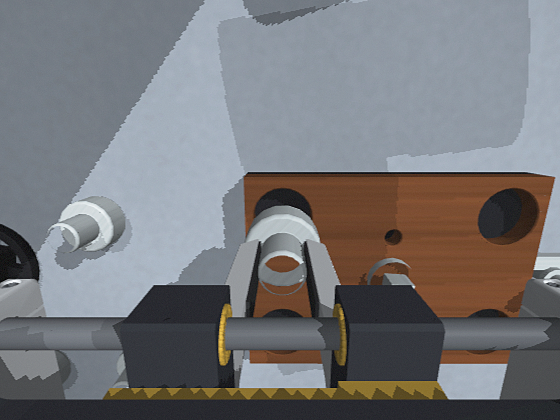

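>>> jog_arm --moves '[[[1,0,-20],[0,0,0],20],[[1,0,-40],[0,0,0],20],[[1,0,-48],[0,0,0],20],[[1,0,-48],[0,0,0],20],[[1,0,-48],[0,0,0],20]]'

```text
time_s: 13.83
ee_pos: [0.4578, -0.0013, 0.0811]
eef_rot: [-3.142, -0.0, 2.938]
force: [0.7, 0.6, -3.0]
grip_width: 0.0272
```

```bash
python3 - <<'E'
from h import *
c=snap('wrist','w13.png'); save(c,'w13.pkl'); print(c['obs']['ee_pos'],c['obs']['eef_rot'],c['obs']['grip_width'],c['obs']['force'])
P=[.4566,-.0004]
print(proj(c,[*P,.036]))
t=np.linspace(0,2*np.pi,60); im=c['frame'][:,:,::-1].copy()
big=cv2.resize(im[150:310,200:360],None,fx=4,fy=4,interpolation=3)
for a in t:
    u=proj(c,[P[0]+.0275*np.cos(a),P[1]+.0275*np.sin(a),.036]); 
    p=((u-[200,150])*4+2).astype(int); cv2.circle(big,tuple(map(int,p)),1,(0,255,0),-1)
cv2.imwrite('pics/w13c.png',big)
E
```

```text
[ 0.45782536 -0.00131074  0.08106808] [-3.14155849e+00 -6.52204076e-05  2.93770992e+00] 0.02718427986900183 [ 0.69754611  0.57865517 -2.96699163]
[283.66853935 228.9858951 ]
```

View pics/w13c.png

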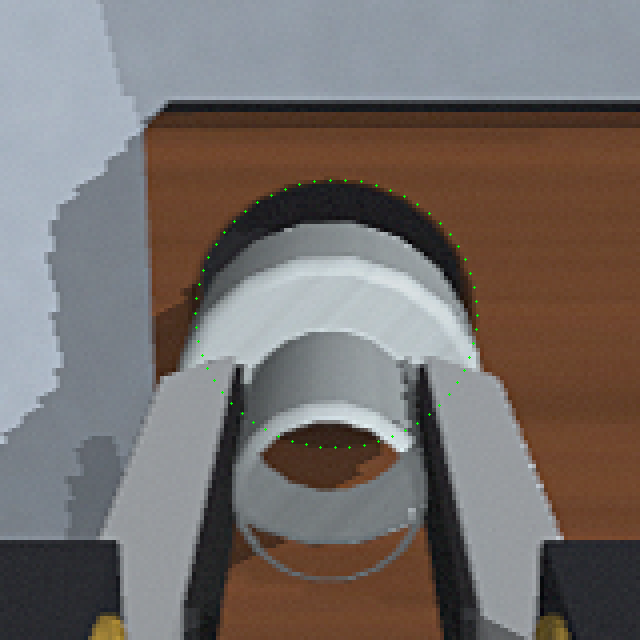

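>>> jog_arm --moves '[[[-1,1,-4],[0,0,0],20],[[-1,1,-8],[0,0,0],20],[[-1,1,-13],[0,0,0],20],[[-1,1,-18],[0,0,0],20],[[-1,1,-18],[0,0,0],20]]'

```text
time_s: 14.3
ee_pos: [0.456, 0.0, 0.0613]
eef_rot: [-3.141, -0.001, 2.938]
force: [-0.2, 0.7, -3.2]
grip_width: 0.0275
```

>>> jog_arm --moves '[[[0,0,-3],[0,0,0],20],[[0,0,-6],[0,0,0],20],[[0,0,-9],[0,0,0],20],[[0,0,-11],[0,0,0],20],[[0,0,-11],[0,0,0],20]]'

```text
time_s: 14.72
ee_pos: [0.4566, 0.0, 0.0513]
eef_rot: [3.142, 0.0, 2.938]
force: [0.6, -0.8, -2.3]
grip_width: 0.0272
```

>>> jog_arm --moves '[[[0,0,-1],[0,0,0],20],[[0,0,-1],[0,0,0],35],[[0,0,-1],[0,0,0],50],[[0,0,-1],[0,0,0],70],[[0,0,-1],[0,0,0],70]]'

```text
time_s: 15.13
ee_pos: [0.4566, -0.0, 0.0503]
eef_rot: [-3.142, 0.0, 2.938]
force: [-0.0, 0.4, -0.6]
grip_width: 0.0504
```

>>> jog_arm --moves '[[[0,0,0],[0,0,0],70],[[0,0,30],[0,0,0],70],[[0,0,70],[0,0,0],70],[[0,0,105],[0,0,0],70],[[0,-30,130],[0,0,0],70]]'

```text
time_s: 15.55
ee_pos: [0.457, -0.0279, 0.1835]
eef_rot: [3.141, 0.003, 2.941]
force: [0.5, 0.0, -0.6]
grip_width: 0.07
```

>>> jog_arm --moves '[[[20,-35,25],[0,0,0],70],[[35,-70,50],[0,0,0],70],[[50,-100,70],[0,0,0],70],[[60,-130,100],[0,0,0],70],[[60,-130,100],[0,0,0],70]]'

```text
time_s: 15.97
ee_pos: [0.518, -0.1639, 0.2839]
eef_rot: [-3.14, 0.005, 2.936]
force: [-0.6, -0.1, 1.0]
grip_width: 0.0699
```

```bash
python3 - <<'E'
from h import *
c=snap('wrist','w14.png'); save(c,'w14.pkl'); print(c['obs']['ee_pos'],c['obs']['eef_rot'],c['obs']['grip_width'],c['obs']['force'])
E
```

```text
[ 0.51796162 -0.16389053  0.28392702] [-3.14023073  0.00463506  2.93563231] 0.06994944568048862 [-0.57383723 -0.10222696  1.04966836]
```

View pics/w14.png

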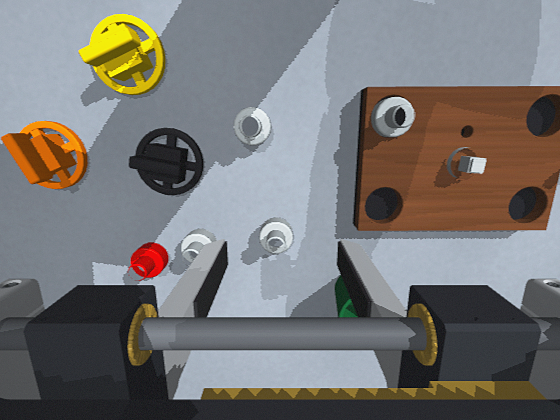

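```bash
cat >> h.py <<'E'
def overlay(c,items,fn,box,k):
    x0,y0,x1,y1=box; big=cv2.resize(c['frame'][y0:y1,x0:x1,::-1],None,fx=k,fy=k,interpolation=3)
    for x,y,z,r in items:
        for a in np.linspace(0,2*np.pi,60):
            p=((proj(c,[x+r*np.cos(a),y+r*np.sin(a),z])+.5-[x0,y0])*k).astype(int); cv2.circle(big,(int(p[0]),int(p[1])),1,(0,255,0),-1)
    cv2.imwrite('pics/'+fn,big)
E
python3 - <<'E'
from h import *
c=load('w14.pkl')
it=[]
for x,y in [(.4315,-.189),(.5945,-.1913),(.589,-.312)]: it+=[(x,y,.03,.026),(x,y,.062,.014)]
it+=[(.453,-.3218,.012,.05)]
overlay(c,it,'w14c.png',(120,80,320,280),3.4)
E
```

```text
(no output)
```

View pics/w14c.png

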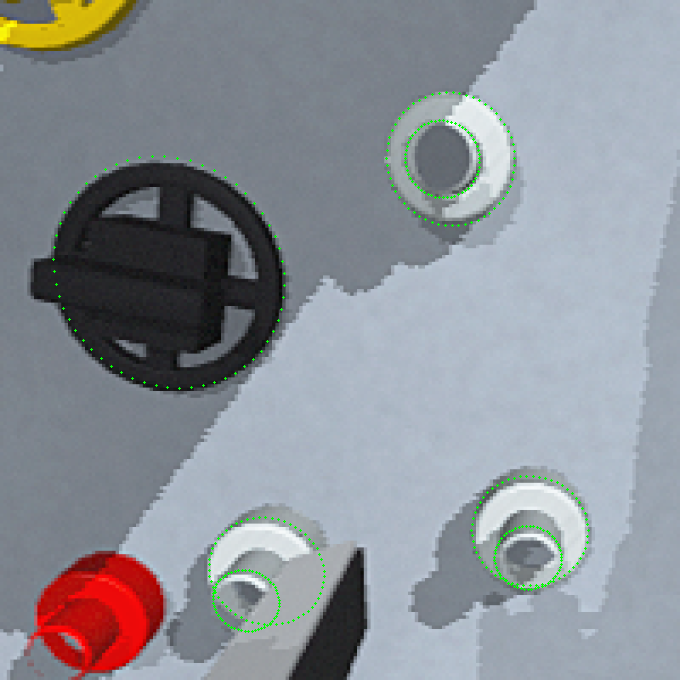

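>>> jog_arm --moves '[[[25,-9,-25],[0,0,0],70],[[50,-18,-50],[0,0,0],70],[[77,-27,-75],[0,0,0],70],[[77,-27,-110],[0,0,0],70],[[77,-27,-145],[0,0,0],70]]'

```text
time_s: 16.43
ee_pos: [0.5936, -0.1859, 0.1323]
eef_rot: [3.141, -0.001, 2.939]
force: [0.6, 0.2, 0.1]
grip_width: 0.0703
```

>>> jog_arm --moves '[[[0,0,0],[0,0,0],70],[[0,0,0],[0,0,0],70],[[0,0,0],[0,0,0],70],[[0,0,0],[0,0,0],70]]'

```text
time_s: 16.77
ee_pos: [0.5944, -0.187, 0.1381]
eef_rot: [-3.141, 0.004, 2.938]
force: [-0.2, -0.4, -0.0]
grip_width: 0.0701
```

```bash
python3 - <<'E'
from h import *
c=snap('wrist'); save(c,'w15.pkl'); print(c['obs']['ee_pos'],c['obs']['eef_rot'])
overlay(c,[(.5945,-.1913,.03,.026),(.5945,-.1913,.062,.014)],'w15c.png',(200,150,360,310),3.5)
E
```

```text
[ 0.59435782 -0.18701039  0.13810428] [-3.14102922  0.00375644  2.93837783]
```

View pics/w15c.png

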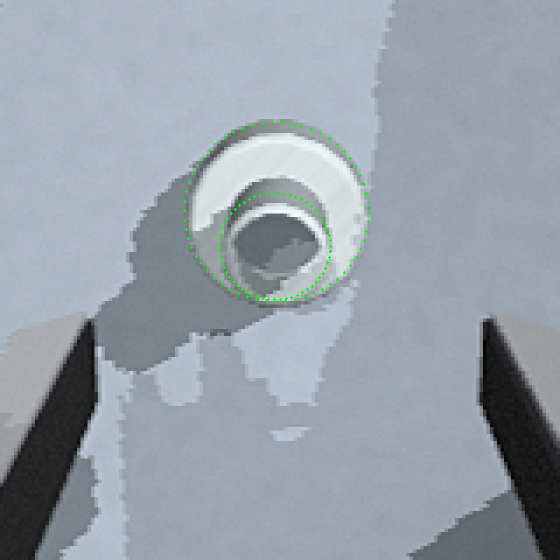

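>>> jog_arm --moves '[[[1,-4.3,-35],[0,0,0],70],[[1,-4.3,-70],[0,0,0],70],[[1,-4.3,-95],[0,0,0],70],[[1,-4.3,-102],[0,0,0],60],[[1,-4.3,-102],[0,0,0],50]]'

```text
time_s: 17.23
ee_pos: [0.5942, -0.1912, 0.033]
eef_rot: [3.141, -0.001, 2.938]
force: [0.4, -0.3, 0.8]
grip_width: 0.0598
```

>>> jog_arm --moves '[[[0,0,0],[0,0,0],35],[[0,0,0],[0,0,0],20],[[0,0,0],[0,0,0],20],[[0,0,0],[0,0,0],20],[[0,0,0],[0,0,0],20]]' --squeeze 40

```text
time_s: 17.65
ee_pos: [0.595, -0.1914, 0.0343]
eef_rot: [-3.142, 0.001, 2.938]
force: [-0.7, 1.2, 3.1]
grip_width: 0.0269
```

>>> jog_arm --moves '[[[0,0,0],[0,0,0],20],[[0,0,0],[0,0,0],20],[[0,0,2],[0,0,0],20],[[0,0,20],[0,0,0],20],[[0,0,50],[0,0,0],20]]'

```text
time_s: 18.07
ee_pos: [0.5926, -0.1907, 0.0805]
eef_rot: [3.141, -0.007, 2.938]
force: [0.7, -1.2, -2.9]
grip_width: 0.0272
```

>>> jog_arm --moves '[[[0,0,35],[0,0,0],20],[[-4,38,50],[0,0,0],20],[[-8,76,50],[0,0,0],20],[[-12,114,50],[0,0,0],20],[[-16,150,50],[0,0,0],20]]'

```text
time_s: 18.48
ee_pos: [0.5777, -0.0397, 0.1333]
eef_rot: [-3.142, -0.0, 2.938]
force: [0.6, 0.5, -3.7]
grip_width: 0.0273
```

>>> jog_arm --moves '[[[-2,16,0],[0,0,0],20],[[-2,16,-25],[0,0,0],20],[[-2,16,-50],[0,0,0],20],[[-2,16,-55],[0,0,0],20],[[-2,16,-55],[0,0,0],20]]'

```text
time_s: 18.9
ee_pos: [0.5755, -0.0253, 0.0767]
eef_rot: [-3.141, -0.004, 2.938]
force: [-0.1, -0.4, -2.5]
grip_width: 0.0272
```

>>> jog_arm --moves '[[[0,0,0],[0,0,0],20],[[0,0,0],[0,0,0],20],[[0,0,0],[0,0,0],20]]'

```text
time_s: 19.15
ee_pos: [0.5772, -0.0256, 0.0797]
eef_rot: [3.141, 0.002, 2.938]
force: [0.9, 0.5, -2.8]
grip_width: 0.0273
```

```bash
python3 - <<'E'
from h import *
c=snap('wrist'); save(c,'w16.pkl'); print(c['obs']['ee_pos'],c['obs']['eef_rot'])
overlay(c,[(.5771,-.0253,.036,.0275)],'w16c.png',(200,150,360,310),3.5)
E
```

```text
[ 0.57715159 -0.02562343  0.07967845] [3.14142773e+00 1.92201348e-03 2.93783698e+00]
```

View pics/w16c.png

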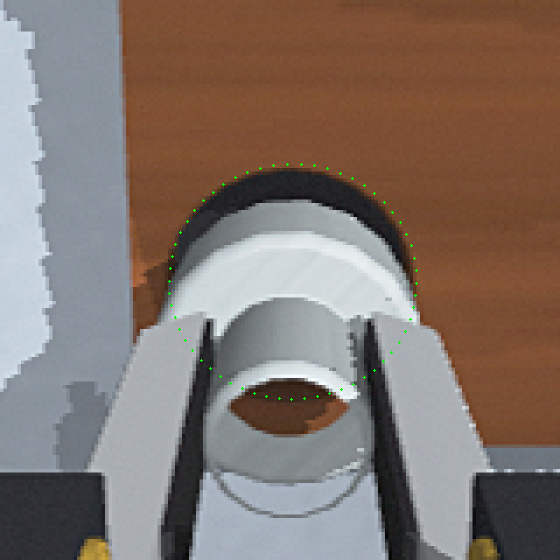

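>>> jog_arm --moves '[[[0.6,0,-5],[0,0,0],20],[[0.6,0,-9],[0,0,0],20],[[0.6,0,-13],[0,0,0],20],[[0.6,0,-17],[0,0,0],20],[[0.6,0,-17],[0,0,0],20]]'

```text
time_s: 19.62
ee_pos: [0.5766, -0.0253, 0.0602]
eef_rot: [-3.141, -0.002, 2.938]
force: [-0.4, 0.2, -3.4]
grip_width: 0.0272
```

>>> jog_arm --moves '[[[0,0,-3],[0,0,0],20],[[0,0,-6],[0,0,0],20],[[0,0,-9],[0,0,0],20],[[0,0,-12],[0,0,0],20],[[0,0,-12],[0,0,0],20]]'

```text
time_s: 20.03
ee_pos: [0.5776, -0.0253, 0.0501]
eef_rot: [3.141, 0.001, 2.938]
force: [-2.8, 1.4, 7.2]
grip_width: 0.0269
```

Seated (force turned upward). Release and go for A.

>>> jog_arm --moves '[[[0,0,0],[0,0,0],20],[[0,0,0],[0,0,0],35],[[0,0,0],[0,0,0],50],[[0,0,0],[0,0,0],70],[[0,0,0],[0,0,0],70]]'

```text
time_s: 20.45
ee_pos: [0.5772, -0.0253, 0.0493]
eef_rot: [3.142, 0.0, 2.938]
force: [0.2, 0.8, -0.1]
grip_width: 0.0502
```

>>> jog_arm --moves '[[[0,0,0],[0,0,0],70],[[0,0,30],[0,0,0],70],[[0,0,70],[0,0,0],70],[[-10,-15,105],[0,0,0],70],[[-35,-40,130],[0,0,0],70]]'

```text
time_s: 20.87
ee_pos: [0.5445, -0.0637, 0.1815]
eef_rot: [3.141, 0.004, 2.941]
force: [0.1, -0.9, 1.1]
grip_width: 0.0701
```

>>> jog_arm --moves '[[[-22,-28,10],[0,0,0],70],[[-44,-56,20],[0,0,0],70],[[-66,-84,20],[0,0,0],70],[[-88,-112,10],[0,0,0],70],[[-111,-124,0],[0,0,0],70]]'

```text
time_s: 21.28
ee_pos: [0.4311, -0.1907, 0.1787]
eef_rot: [-3.141, 0.002, 2.937]
force: [-0.1, 0.2, -0.3]
grip_width: 0.0702
```

>>> jog_arm --moves '[[[0,0,-15],[0,0,0],70],[[0,0,-30],[0,0,0],70],[[0,0,-30],[0,0,0],70],[[0,0,-30],[0,0,0],70],[[0,0,-30],[0,0,0],70]]'

```text
time_s: 21.7
ee_pos: [0.4325, -0.1884, 0.1491]
eef_rot: [-3.141, 0.001, 2.939]
force: [0.0, -0.7, -0.5]
grip_width: 0.07
```

```bash
python3 - <<'E'
from h import *
c=snap('wrist','w17.png'); save(c,'w17.pkl'); print(c['obs']['ee_pos'],c['obs']['eef_rot'])
overlay(c,[(.4315,-.189,.03,.026),(.4315,-.189,.062,.014)],'w17c.png',(80,50,480,350),2)
E
```

```text
[ 0.43252069 -0.18839673  0.1491489 ] [-3.14135559e+00  7.28647872e-04  2.93855398e+00]
```

View pics/w17c.png

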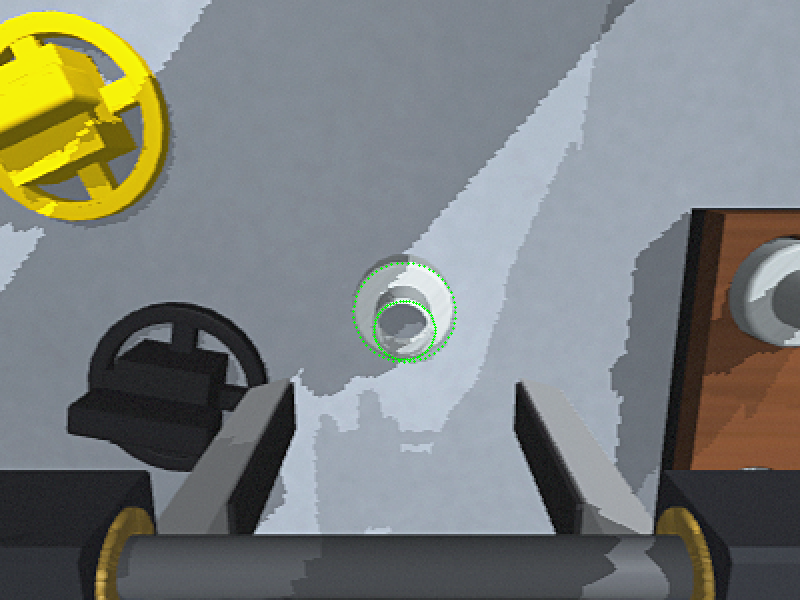

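>>> jog_arm --moves '[[[-0.7,-0.5,-35],[0,0,0],70],[[-0.7,-0.5,-70],[0,0,0],70],[[-0.7,-0.5,-100],[0,0,0],70],[[-0.7,-0.5,-114],[0,0,0],60],[[-0.7,-0.5,-114],[0,0,0],50]]'

```text
time_s: 22.17
ee_pos: [0.4304, -0.1881, 0.0322]
eef_rot: [3.14, -0.004, 2.939]
force: [0.3, -0.7, 1.1]
grip_width: 0.0602
```

>>> jog_arm --moves '[[[0,0,0],[0,0,0],35],[[0,0,0],[0,0,0],20],[[0,0,0],[0,0,0],20],[[0,0,0],[0,0,0],20],[[0,0,0],[0,0,0],20]]' --squeeze 40

```text
time_s: 22.58
ee_pos: [0.4318, -0.1891, 0.0352]
eef_rot: [-3.141, 0.002, 2.938]
force: [-1.1, -1.6, 4.0]
grip_width: 0.0273
```

>>> jog_arm --moves '[[[0,0,0],[0,0,0],20],[[0,0,0],[0,0,0],20],[[0,0,2],[0,0,0],20],[[0,0,20],[0,0,0],20],[[0,0,50],[0,0,0],20]]'

```text
time_s: 23.0
ee_pos: [0.4298, -0.188, 0.0827]
eef_rot: [3.14, -0.005, 2.938]
force: [-0.1, -0.3, -2.8]
grip_width: 0.0272
```

>>> jog_arm --moves '[[[0,0,35],[0,0,0],20],[[0,10,65],[0,0,0],20],[[6,48,65],[0,0,0],20],[[12,86,65],[0,0,0],20],[[19,124,65],[0,0,0],20]]'

```text
time_s: 23.42
ee_pos: [0.4501, -0.0636, 0.1498]
eef_rot: [3.142, 0.001, 2.937]
force: [0.2, -0.2, -2.6]
grip_width: 0.0271
```

>>> jog_arm --moves '[[[7,38,0],[0,0,0],20],[[14,76,0],[0,0,0],20],[[21,114,0],[0,0,0],20],[[28,152,0],[0,0,0],20],[[35,190,0],[0,0,0],20]]'

```text
time_s: 23.83
ee_pos: [0.485, 0.1271, 0.1494]
eef_rot: [-3.141, -0.0, 2.938]
force: [1.0, -0.5, -3.1]
grip_width: 0.0273
```

>>> jog_arm --moves '[[[7,40,0],[0,0,0],20],[[13,80,0],[0,0,0],20],[[13,80,0],[0,0,0],20],[[13,80,-35],[0,0,0],20],[[13,80,-69],[0,0,0],20]]'

```text
time_s: 24.25
ee_pos: [0.4988, 0.2061, 0.0805]
eef_rot: [3.14, 0.003, 2.94]
force: [1.1, -0.1, -3.6]
grip_width: 0.0272
```

>>> jog_arm --moves '[[[0,0,0],[0,0,0],20],[[0,0,0],[0,0,0],20],[[0,0,0],[0,0,0],20],[[0,0,0],[0,0,0],20]]'

```text
time_s: 24.58
ee_pos: [0.4994, 0.2053, 0.0826]
eef_rot: [3.14, 0.003, 2.938]
force: [-0.8, -0.1, -2.4]
grip_width: 0.0269
```

```bash
python3 - <<'E'
from h import *
c=snap('wrist'); save(c,'w18.pkl'); print(c['obs']['ee_pos'],c['obs']['eef_rot'])
overlay(c,[(.4989,.2047,.036,.0275)],'w18c.png',(200,150,360,310),3.5)
E
```

```text
[0.49941408 0.20529261 0.0825545 ] [3.14007091e+00 2.61435871e-03 2.93789659e+00]
```

View pics/w18c.png

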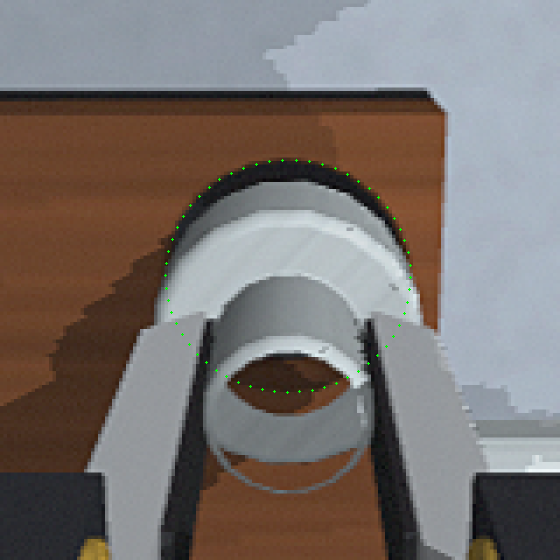

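```bash
python3 - <<'E'
from h import *
for f,dz in [('w13',.035),('w16',.0343),('w18',.0352)]:
    c=load(f+'.pkl'); p=c['obs']['ee_pos']; x,y=p[0],p[1]; b=p[2]-dz
    overlay(c,[(x,y,b+.03,.026),(x,y,b+.062,.014),(x,y,b+.03,.014)],f+'o.png',(200,180,360,310),2)
ims=[cv2.imread(f'pics/{f}o.png') for f in('w13','w16','w18')]
cv2.imwrite('pics/o3.png',cv2.resize(np.vstack(ims[0:3]),None,fx=.75*1,fy=.75) if 0 else cv2.resize(np.hstack(ims[1:]),(780,317)))
cv2.imwrite('pics/o4.png',cv2.resize(ims[0],None,fx=1.2,fy=1.2))
E
```

```text
(no output)
```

View pics/o3.png

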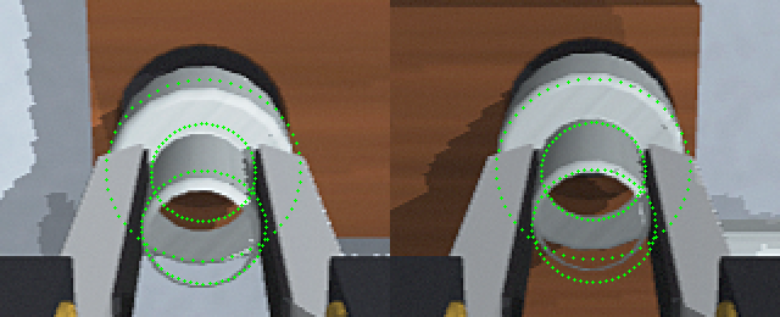

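View pics/o4.png

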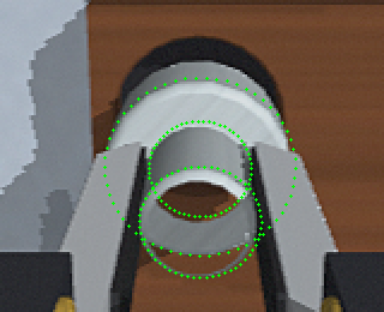

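>>> jog_arm --moves '[[[1.7,-1,0],[0,0,0],20],[[1.7,-1,-6],[0,0,0],20],[[1.7,-1,-12],[0,0,0],20],[[1.7,-1,-18],[0,0,0],20],[[1.7,-1,-18],[0,0,0],20]]'

```text
time_s: 25.05
ee_pos: [0.4994, 0.2039, 0.0608]
eef_rot: [-3.141, -0.002, 2.938]
force: [0.2, 0.0, -3.2]
grip_width: 0.0268
```

>>> jog_arm --moves '[[[0,0,-3],[0,0,0],20],[[0,0,-6],[0,0,0],20],[[0,0,-9],[0,0,0],20],[[0,0,-12],[0,0,0],20],[[0,0,-12],[0,0,0],20]]'

```text
time_s: 25.47
ee_pos: [0.5004, 0.2041, 0.0511]
eef_rot: [3.141, 0.001, 2.938]
force: [-3.8, -2.1, 7.7]
grip_width: 0.0271
```

>>> jog_arm --moves '[[[0,0,0],[0,0,0],20],[[0,0,0],[0,0,0],35],[[0,0,0],[0,0,0],50],[[0,0,0],[0,0,0],70],[[0,0,0],[0,0,0],70]]'

```text
time_s: 25.88
ee_pos: [0.5001, 0.2041, 0.0503]
eef_rot: [3.142, 0.0, 2.938]
force: [-0.2, 0.9, 0.0]
grip_width: 0.0503
```

>>> jog_arm --moves '[[[0,0,0],[0,0,0],70],[[0,0,30],[0,0,0],70],[[0,0,70],[0,0,0],70],[[0,0,105],[0,0,0],70],[[5,-30,135],[0,0,0],70]]'

```text
time_s: 26.3
ee_pos: [0.5046, 0.1774, 0.1872]
eef_rot: [3.14, 0.001, 2.941]
force: [0.5, -0.3, 0.0]
grip_width: 0.0699
```

>>> jog_arm --moves '[[[7,-35,10],[0,0,0],70],[[14,-70,20],[0,0,0],70],[[20,-105,20],[0,0,0],70],[[20,-105,20],[0,0,0],70],[[20,-105,20],[0,0,0],70]]'

```text
time_s: 26.72
ee_pos: [0.5251, 0.0686, 0.2047]
eef_rot: [3.141, 0.0, 2.935]
force: [0.1, -0.2, -0.6]
grip_width: 0.0698
```

```bash
python3 - <<'E'
from h import *
c=snap('wrist','w19.png'); save(c,'w19.pkl'); print(c['obs']['ee_pos'],c['obs']['eef_rot'])
E
```

```text
[0.5251225  0.06858655 0.20466027] [3.14148558e+00 1.36429439e-04 2.93540936e+00]
```

View pics/w19.png

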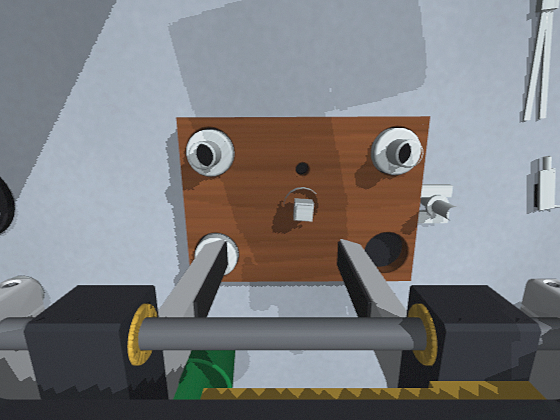

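>>> jog_arm --moves '[[[6,-38,0],[0,0,0],70],[[12,-76,0],[0,0,0],70],[[18,-114,0],[0,0,0],70],[[24,-152,0],[0,0,0],70],[[30,-190,0],[0,0,0],70]]'

```text
time_s: 27.18
ee_pos: [0.5552, -0.1203, 0.2045]
eef_rot: [3.141, -0.0, 2.94]
force: [1.4, 0.6, -0.2]
grip_width: 0.07
```

>>> jog_arm --moves '[[[8,-38,0],[0,0,0],70],[[16,-76,0],[0,0,0],70],[[24,-114,0],[0,0,0],70],[[30,-152,-10],[0,0,0],70],[[34,-190,-20],[0,0,0],70]]'

```text
time_s: 27.6
ee_pos: [0.5901, -0.3104, 0.1844]
eef_rot: [-3.142, 0.001, 2.94]
force: [0.7, -0.3, -0.1]
grip_width: 0.07
```

>>> jog_arm --moves '[[[0,0,-25],[0,0,0],70],[[0,0,-45],[0,0,0],70],[[0,0,-45],[0,0,0],70],[[0,0,-45],[0,0,0],70],[[0,0,-45],[0,0,0],70]]'

```text
time_s: 28.02
ee_pos: [0.5899, -0.3092, 0.1412]
eef_rot: [-3.141, 0.002, 2.94]
force: [-0.1, -0.4, 0.0]
grip_width: 0.07
```

```bash
python3 - <<'E'
from h import *
c=snap('wrist','w20.png'); save(c,'w20.pkl'); print(c['obs']['ee_pos'],c['obs']['eef_rot'])
overlay(c,[(.589,-.312,.03,.026),(.589,-.312,.062,.014)],'w20c.png',(100,50,460,350),2)
E
```

```text
[ 0.58991395 -0.30922656  0.14118015] [-3.14112910e+00  1.54079619e-03  2.93971540e+00]
```

View pics/w20c.png

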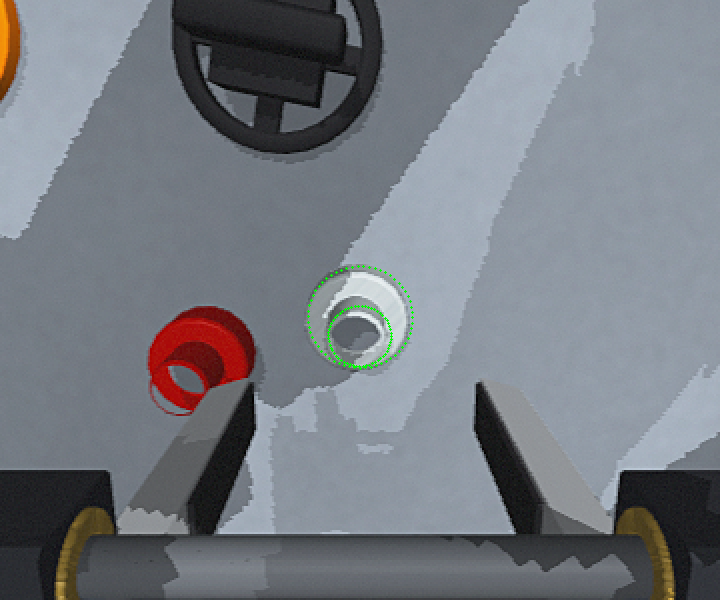

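>>> jog_arm --moves '[[[0,-2.8,0],[0,0,0],48],[[0,-2.8,-35],[0,0,0],48],[[0,-2.8,-70],[0,0,0],48],[[0,-2.8,-95],[0,0,0],48],[[0,-2.8,-105],[0,0,0],48]]'

```text
time_s: 28.48
ee_pos: [0.5879, -0.3122, 0.0316]
eef_rot: [3.14, -0.004, 2.938]
force: [-0.9, 0.4, -1.0]
grip_width: 0.0484
```

>>> jog_arm --moves '[[[0,0,0],[0,0,0],40],[[0,0,0],[0,0,0],20],[[0,0,0],[0,0,0],20],[[0,0,0],[0,0,0],20],[[0,0,0],[0,0,0],20]]' --squeeze 40

```text
time_s: 28.9
ee_pos: [0.59, -0.3136, 0.037]
eef_rot: [-3.14, 0.004, 2.938]
force: [-0.1, 0.0, 6.9]
grip_width: 0.0269
```

>>> jog_arm --moves '[[[0,0,0],[0,0,0],20],[[0,0,0],[0,0,0],20],[[0,0,2],[0,0,0],20],[[0,0,20],[0,0,0],20],[[0,0,50],[0,0,0],20]]'

```text
time_s: 29.32
ee_pos: [0.5875, -0.312, 0.0824]
eef_rot: [3.14, -0.005, 2.938]
force: [0.5, -0.1, -2.0]
grip_width: 0.0274
```

>>> jog_arm --moves '[[[0,0,35],[0,0,0],20],[[0,10,65],[0,0,0],20],[[3,48,65],[0,0,0],20],[[6,86,65],[0,0,0],20],[[9,124,65],[0,0,0],20]]'

```text
time_s: 29.73
ee_pos: [0.5977, -0.1878, 0.1505]
eef_rot: [-3.142, 0.001, 2.937]
force: [1.4, -0.6, -2.8]
grip_width: 0.0274
```

>>> jog_arm --moves '[[[2,38,0],[0,0,0],20],[[4,76,0],[0,0,0],20],[[6,114,0],[0,0,0],20],[[8,152,0],[0,0,0],20],[[10,190,0],[0,0,0],20]]'

```text
time_s: 30.15
ee_pos: [0.6077, 0.0029, 0.1502]
eef_rot: [3.142, 0.0, 2.938]
force: [0.0, -0.9, -3.1]
grip_width: 0.0269
```

>>> jog_arm --moves '[[[3,38,0],[0,0,0],20],[[6,76,0],[0,0,0],20],[[9,114,0],[0,0,0],20],[[11,152,0],[0,0,0],20],[[11,178,0],[0,0,0],20]]'

```text
time_s: 30.57
ee_pos: [0.6186, 0.1823, 0.15]
eef_rot: [3.141, 0.0, 2.94]
force: [0.6, -0.6, -2.1]
grip_width: 0.0268
```

>>> jog_arm --moves '[[[0,0,-30],[0,0,0],20],[[0,0,-66],[0,0,0],20],[[0,0,-66],[0,0,0],20],[[0,0,-66],[0,0,0],20],[[0,0,-66],[0,0,0],20]]'

```text
time_s: 30.98
ee_pos: [0.6198, 0.1789, 0.0859]
eef_rot: [3.141, 0.002, 2.938]
force: [0.5, 0.1, -2.7]
grip_width: 0.0267
```

```bash
python3 - <<'E'
from h import *
c=snap('wrist'); save(c,'w21.pkl'); p=c['obs']['ee_pos'];print(p,c['obs']['eef_rot'])
x,y=p[:2]; b=p[2]-.036
overlay(c,[(.6194,.1798,.036,.0275),(x,y,b+.03,.014),(x,y,b+.062,.014)],'w21c.png',(200,150,360,310),3.5)
E
```

```text
[0.61980514 0.17894915 0.08585704] [3.14070673e+00 1.92121486e-03 2.93773442e+00]
```

View pics/w21c.png

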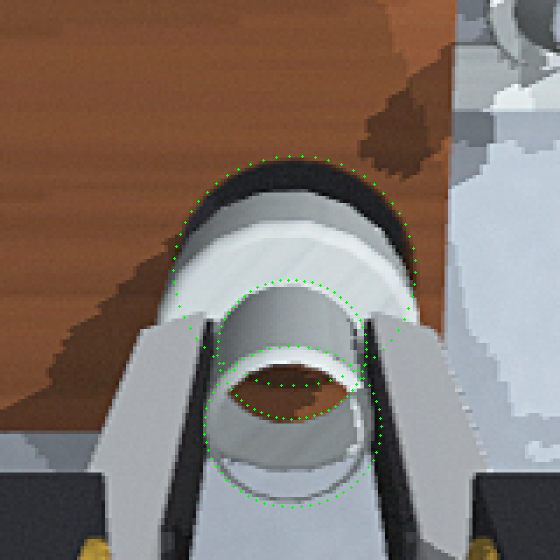

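>>> jog_arm --moves '[[[0.8,0.7,-5],[0,0,0],20],[[0.8,0.7,-10],[0,0,0],20],[[0.8,0.7,-16],[0,0,0],20],[[0.8,0.7,-22],[0,0,0],20],[[0.8,0.7,-22],[0,0,0],20]]'

```text
time_s: 31.45
ee_pos: [0.6191, 0.1795, 0.06]
eef_rot: [-3.141, -0.002, 2.938]
force: [-0.9, -1.6, -3.3]
grip_width: 0.0269
```

>>> jog_arm --moves '[[[0,0,-3],[0,0,0],20],[[0,0,-6],[0,0,0],20],[[0,0,-9],[0,0,0],20],[[0,0,-12],[0,0,0],20],[[0,0,-12],[0,0,0],20]]'

```text
time_s: 31.87
ee_pos: [0.6206, 0.1799, 0.0529]
eef_rot: [3.141, 0.003, 2.938]
force: [-11.2, -2.9, 23.6]
grip_width: 0.0268
```

>>> jog_arm --moves '[[[-0.5,0,2],[0,0,0],20],[[-0.5,0,2],[0,0,0],20],[[-0.5,0,1],[0,0,0],20],[[-0.5,0,1],[0,0,0],20],[[-0.5,0,1],[0,0,0],20]]'

```text
time_s: 32.28
ee_pos: [0.6199, 0.1799, 0.0529]
eef_rot: [3.141, 0.002, 2.938]
force: [-8.9, -2.1, 18.7]
grip_width: 0.0273
```

>>> jog_arm --moves '[[[0,0,0],[0,0,0],30],[[0,0,0],[0,0,0],40],[[0,0,0],[0,0,0],50],[[0,0,0],[0,0,0],70],[[0,0,0],[0,0,0],70]]'

```text
time_s: 32.7
ee_pos: [0.6192, 0.1797, 0.0503]
eef_rot: [-3.141, -0.0, 2.938]
force: [-0.3, 0.5, 0.5]
grip_width: 0.0533
```

>>> jog_arm --moves '[[[0,0,0],[0,0,0],70],[[0,0,30],[0,0,0],70],[[0,0,70],[0,0,0],70],[[0,0,105],[0,0,0],70],[[-5,-30,135],[0,0,0],70]]'

```text
time_s: 33.12
ee_pos: [0.6146, 0.1535, 0.1874]
eef_rot: [3.14, 0.002, 2.942]
force: [1.2, -0.3, 0.0]
grip_width: 0.0703
```

>>> jog_arm --moves '[[[-12,-35,30],[0,0,0],70],[[-30,-60,60],[0,0,0],70],[[-30,-60,60],[0,0,0],70],[[-30,-60,60],[0,0,0],70],[[-30,-60,60],[0,0,0],70]]'

```text
time_s: 33.53
ee_pos: [0.5844, 0.0907, 0.2444]
eef_rot: [3.141, -0.0, 2.938]
force: [-0.8, 1.0, -0.3]
grip_width: 0.07
```

```bash
python3 - <<'E'
from h import *
c=snap('wrist','w22.png'); save(c,'w22.pkl'); print(c['obs']['ee_pos'],c['obs']['eef_rot'])
it=[]
for x,y in [(.4566,-.0004),(.4989,.2047),(.5771,-.0253),(.6194,.1798)]: it+=[(x,y,.046,.026),(x,y,.078,.014)]
overlay(c,it,'w22c.png',(150,20,430,260),2.8)
s=snap('scene')
a=s['frame'][170:270,260:420]; cv2.imwrite('pics/s22c.png',cv2.resize(a[:,:,::-1],None,fx=5,fy=5,interpolation=3));
E
```

```text
[0.58442201 0.09069188 0.24443812] [ 3.14146542e+00 -1.57746956e-04  2.93779394e+00]
```

View pics/w22c.png

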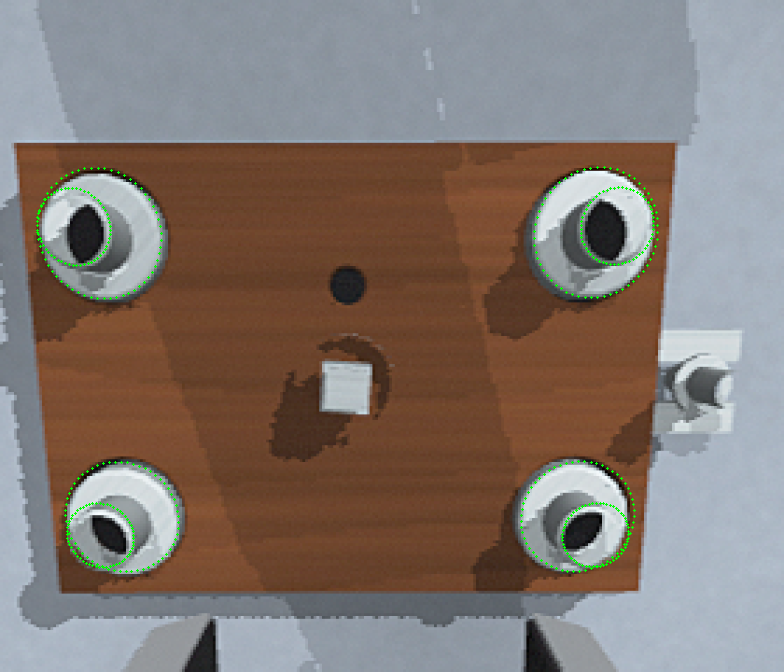

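View pics/s22c.png

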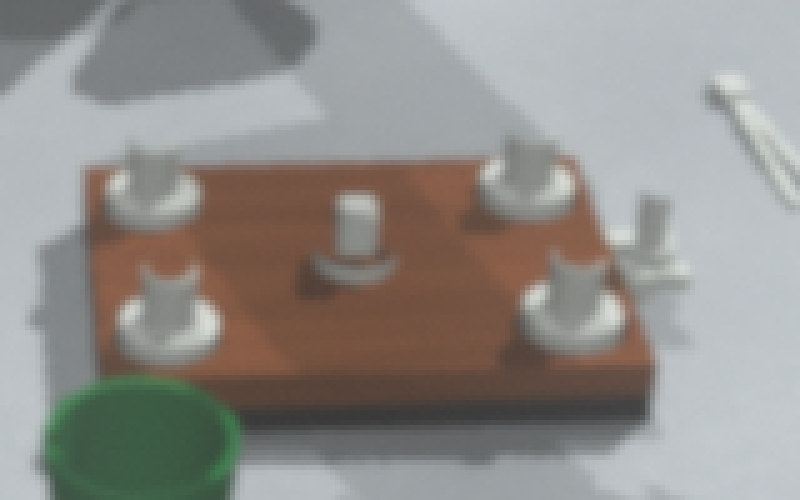

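```bash
python3 - <<'E'
from h import *
np.set_printoptions(precision=4,suppress=True)
c=load('w22.pkl')
a=c['frame'][135:175,255:295]; cv2.imwrite('pics/w22s.png',cv2.resize(a[:,:,::-1],None,fx=14,fy=14,interpolation=3))
print(onz(c,346/2.8+150-.4,388/2.8+20-.4,.072), onz(c,348/2.8+150-.4,285/2.8+20-.4,.036), ctrl.get_obs()['qpos'])
E
```

```text
[0.5383 0.0892 0.072 ] [0.4977 0.0978 0.036 ] [ 0.0931  0.3701  1.3405  0.0001  1.4334 -1.2752]
```

View pics/w22s.png

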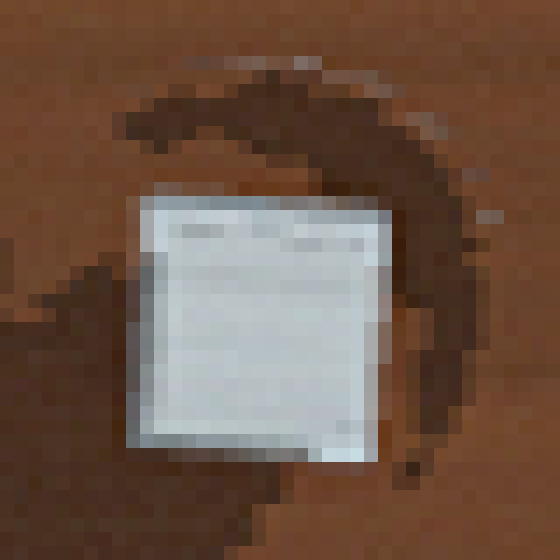

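```bash
python3 - <<'E'
from h import *
np.set_printoptions(precision=4,suppress=True)
c=load('w22.pkl')
Q=np.array([onz(c,x/14+255-.5,y/14+135-.5,.068)[:2] for x,y in [(140,197),(390,210),(377,462),(127,447)]])
print(Q,Q.mean(0))
for i in range(4):
    d=Q[(i+1)%4]-Q[i]; print(np.linalg.norm(d),np.degrees(np.arctan2(d[1],d[0])))
# subpixel fit by mask
f=c['frame'].astype(int); m=((f.min(2)>120)).astype(np.uint8); m[:140]=0;m[172:]=0;m[:,:258]=0;m[:,288:]=0
cs,_=cv2.findContours(m,0,1); k=max(cs,key=cv2.contourArea); print(cv2.minAreaRect(k))
E
```

```text
[[0.5259 0.0815]
 [0.5311 0.1015]
 [0.5512 0.0962]
 [0.5457 0.0759]] [0.5385 0.0888]
0.020651123790564933 75.35620166057018
0.020759883262592205 -14.714854947284433
0.02097705196329769 -105.14345399273586
0.020579927717173187 164.37929308837664
((273.5, 158.0), (18.0, 17.0), 90.0)
```

>>> jog_arm --moves '[[[-9,-30,0],[0,0,-1.36],70],[[-19,-60,0],[0,0,-2.72],70],[[-28,-89,0],[0,0,-4.08],70],[[-38,-118,0],[0,0,-5.44],70],[[-47,-147,0],[0,0,-6.8],70]]'

```text
time_s: 34.05
ee_pos: [0.5369, -0.0568, 0.2433]
eef_rot: [-3.14, -0.002, 2.34]
force: [0.2, 0.1, 0.8]
grip_width: 0.0703
```

>>> jog_arm --moves '[[[-9,-30,0],[0,0,-1.36],70],[[-19,-60,0],[0,0,-2.72],70],[[-28,-89,0],[0,0,-4.08],70],[[-38,-118,0],[0,0,-5.44],70],[[-47,-147,0],[0,0,-6.8],70]]'

```text
time_s: 34.47
ee_pos: [0.4901, -0.2041, 0.2434]
eef_rot: [-3.14, -0.001, 1.747]
force: [-0.6, 0.4, 1.1]
grip_width: 0.0698
```

>>> jog_arm --moves '[[[-9,-30,0],[0,0,-1.36],70],[[-19,-60,0],[0,0,-2.72],70],[[-28,-89,0],[0,0,-4.08],70],[[-37,-118,0],[0,0,-5.48],70],[[-37,-118,0],[0,0,-5.48],70]]'

```text
time_s: 34.88
ee_pos: [0.4523, -0.3247, 0.2429]
eef_rot: [-3.139, -0.0, 1.263]
force: [0.5, -0.2, 0.9]
grip_width: 0.0698
```

>>> jog_arm --moves '[[[0,0,0],[0,0,0],70],[[0,0,0],[0,0,0],70],[[0,0,0],[0,0,0],70]]'

```text
time_s: 35.13
ee_pos: [0.454, -0.3204, 0.2443]
eef_rot: [-3.141, -0.0, 1.276]
force: [0.9, -0.0, -0.6]
grip_width: 0.0699
```

```bash
python3 - <<'E'
from h import *
c=snap('wrist','w23.png'); save(c,'w23.pkl'); print(c['obs']['ee_pos'],c['obs']['eef_rot'])
E
```

```text
[ 0.4540079  -0.32036709  0.24432153] [-3.14071258e+00 -4.91543700e-04  1.27593347e+00]
```

View pics/w23.png

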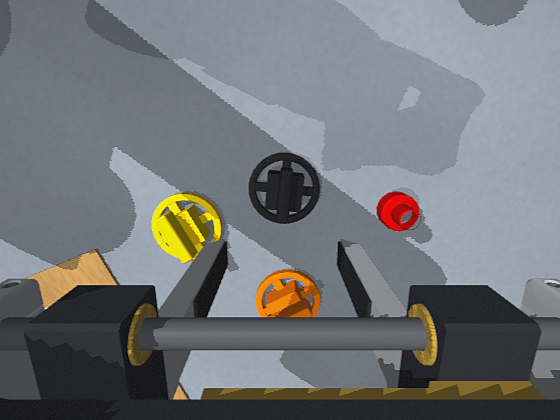

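```bash
python3 - <<'E'
from h import *
c=load('w23.pkl')
c['frame']=np.clip(c['frame'].astype(int)*2.2,0,255).astype(np.uint8)
overlay(c,[(.4535,-.3215,.012,.05),(.4535,-.3215,.064,.001)],'w23c.png',(240,140,330,240),6)
E
```

```text
(no output)
```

View pics/w23c.png

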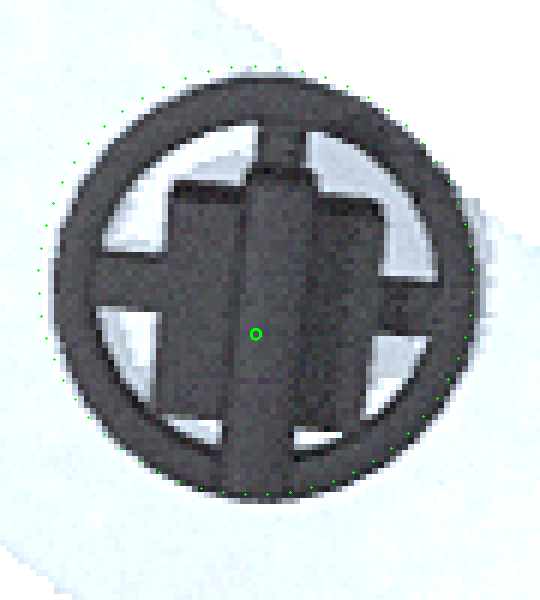

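```bash
python3 - <<'E'
from h import *
np.set_printoptions(precision=4,suppress=True)
c=load('w23.pkl'); f=lambda x,y,z: onz(c,x/6+240-.42,y/6+140-.42,z)[:2]
tl,tr,bl,br=[f(x,y,.064) for x,y in [(249,184),(315,187),(224,486),(291,488)]]
print(tl,tr,bl,br,'c',(tl+tr+bl+br)/4); d=(tl+tr-bl-br)/2; print(np.linalg.norm(d),np.degrees(np.arctan2(d[1],d[0])),np.linalg.norm(tr-tl))
print('rim',f(267,288,.006), f(267,288,.012))
h=[f(x,y,.036) for x,y in [(172,190),(383,210),(157,412),(362,430)]]; print('hub',sum(h)/4, h[1]-h[0],np.degrees(np.arctan2(*((h[0]+h[1]-h[2]-h[3])[::-1]))))
E
```

```text
[ 0.4611 -0.2921] [ 0.4734 -0.2965] [ 0.4379 -0.3504] [ 0.451  -0.3548] c [ 0.4559 -0.3235]
0.0625971269108749 68.63288314907057 0.013101198531482151
rim [ 0.4557 -0.3236] [ 0.456  -0.3225]
hub [ 0.4559 -0.3234] [ 0.042  -0.0173] 68.59283271180706
```

>>> jog_arm --moves '[[[2,-3,-35],[0,0,-0.9],60],[[2,-3,-70],[0,0,-0.9],60],[[2,-3,-105],[0,0,-0.9],60],[[2,-3,-120],[0,0,-0.9],60],[[2,-3,-120],[0,0,-0.9],60]]'

```text
time_s: 35.6
ee_pos: [0.4544, -0.3226, 0.1212]
eef_rot: [-3.136, -0.002, 1.196]
force: [-0.2, 0.5, 0.5]
grip_width: 0.0601
```

>>> jog_arm --moves '[[[0,0,0],[0,0,0],60],[[0,0,0],[0,0,0],60],[[0,0,0],[0,0,0],60]]'

```text
time_s: 35.85
ee_pos: [0.4561, -0.3248, 0.1267]
eef_rot: [3.139, 0.001, 1.195]
force: [0.4, 0.3, -0.0]
grip_width: 0.0599
```

```bash
python3 - <<'E'
from h import *
c=snap('wrist','w24.png'); save(c,'w24.pkl'); print(c['obs']['ee_pos'],c['obs']['eef_rot'])
c['frame']=np.clip(c['frame'].astype(int)*2.2,0,255).astype(np.uint8)
overlay(c,[(.4559,-.3235,.012,.05),(.4559,-.3235,.064,.001)],'w24c.png',(210,140,360,280),4)
E
```

```text
[ 0.45614941 -0.32478485  0.12671387] [3.13889553e+00 8.72877025e-04 1.19519297e+00]
```

View pics/w24c.png

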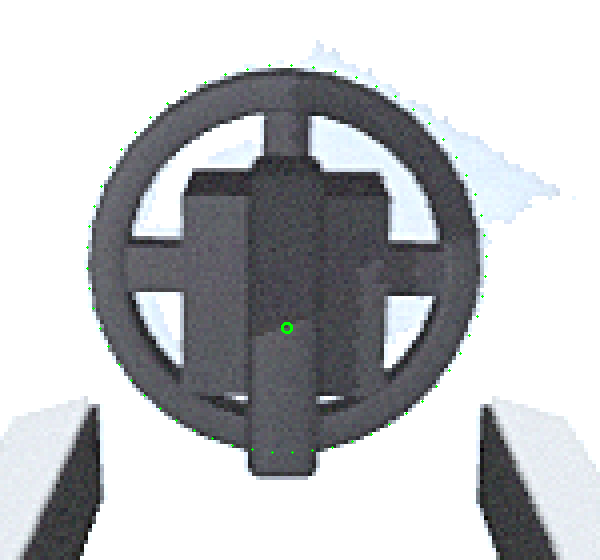

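>>> jog_arm --moves '[[[0.2,2,-25],[0,0,0],50],[[0.2,2,-50],[0,0,0],50],[[0.2,2,-75],[0,0,0],50],[[0.2,2,-84],[0,0,0],50],[[0.2,2,-84],[0,0,0],50]]'

```text
time_s: 36.32
ee_pos: [0.455, -0.3221, 0.0398]
eef_rot: [-3.139, -0.001, 1.195]
force: [0.2, 0.4, 0.6]
grip_width: 0.0498
```

>>> jog_arm --moves '[[[0,0,0],[0,0,0],30],[[0,0,0],[0,0,0],10],[[0,0,0],[0,0,0],8],[[0,0,0],[0,0,0],8],[[0,0,0],[0,0,0],8]]' --squeeze 45

```text
time_s: 36.73
ee_pos: [0.4559, -0.3227, 0.0417]
eef_rot: [3.14, 0.0, 1.195]
force: [-0.4, -0.5, 0.3]
grip_width: 0.0198
```

>>> jog_arm --moves '[[[0,0,0],[0,0,0],8],[[0,0,0],[0,0,0],8],[[0,0,0],[0,0,0],8],[[0,0,0],[0,0,0],8],[[0,0,0],[0,0,0],8]]'

```text
time_s: 37.15
ee_pos: [0.4558, -0.3227, 0.0415]
eef_rot: [3.141, 0.0, 1.195]
force: [-0.7, 0.9, 6.5]
grip_width: 0.0158
```

>>> jog_arm --moves '[[[0,0,3],[0,0,0],8],[[0,0,15],[0,0,0],8],[[0,0,45],[0,0,0],8],[[0,0,80],[0,0,0],8],[[0,0,115],[0,0,0],8]]'

```text
time_s: 37.57
ee_pos: [0.4551, -0.3221, 0.1577]
eef_rot: [-3.141, -0.0, 1.195]
force: [0.9, -0.4, -2.4]
grip_width: 0.0157
```

>>> jog_arm --moves '[[[8,38,0],[0,0,0],8],[[15,76,0],[0,0,0],8],[[23,114,0],[0,0,0],8],[[30,152,0],[0,0,0],8],[[38,190,0],[0,0,0],8]]'

```text
time_s: 37.98
ee_pos: [0.4934, -0.1307, 0.1568]
eef_rot: [3.141, -0.0, 1.194]
force: [1.4, 0.2, -1.8]
grip_width: 0.0159
```

>>> jog_arm --moves '[[[8,38,0],[0,0,0.6],8],[[15,76,0],[0,0,1.28],8],[[23,114,0],[0,0,1.28],8],[[30,152,0],[0,0,1.28],8],[[38,190,0],[0,0,1.28],8]]'

```text
time_s: 38.4
ee_pos: [0.5314, 0.0595, 0.1568]
eef_rot: [3.141, -0.0, 1.306]
force: [0.9, 0.6, -2.3]
grip_width: 0.0158
```

>>> jog_arm --moves '[[[6,31,0],[0,0,0],8],[[6,31,0],[0,0,0],8],[[6,31,0],[0,0,0],8],[[6,31,0],[0,0,0],8],[[6,31,0],[0,0,0],8]]'

```text
time_s: 38.82
ee_pos: [0.5375, 0.0875, 0.1562]
eef_rot: [3.142, 0.0, 1.305]
force: [-0.5, -0.7, -2.3]
grip_width: 0.0156
```

```bash
python3 - <<'E'
from h import *
c=snap('wrist','w25.png'); save(c,'w25.pkl'); print(c['obs']['ee_pos'],c['obs']['eef_rot'],c['obs']['grip_width'])
p=c['obs']['ee_pos']
c['frame']=np.clip(c['frame'].astype(int)*1.8,0,255).astype(np.uint8)
overlay(c,[(p[0],p[1],p[2]-.0415+.012,.05),(.5384,.089,.068,.01),(.5384,.089,.046,.022)],'w25c.png',(180,120,380,280),3.8)
E
```

```text
[0.53745711 0.08746063 0.15619401] [3.14154616e+00 9.90402393e-05 1.30516394e+00] 0.01564246593670155
```

View pics/w25c.png

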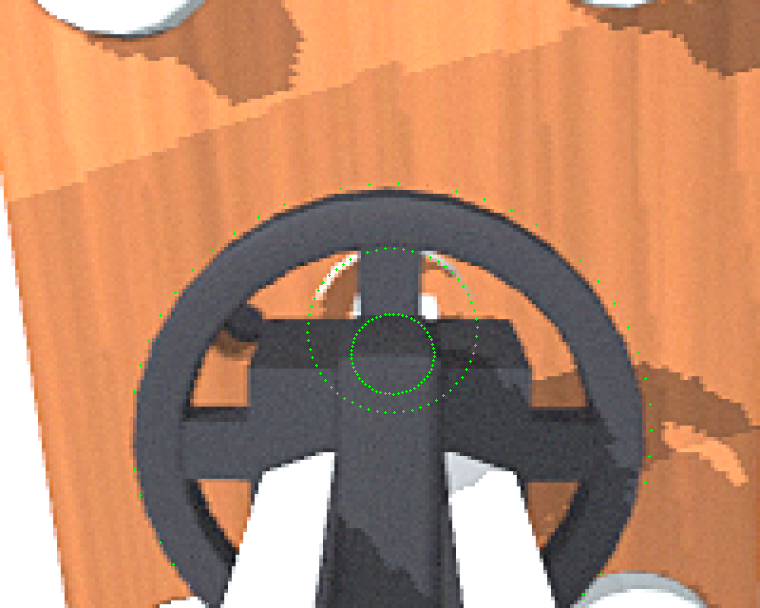

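>>> jog_arm --moves '[[[0.7,1.5,-15],[0,0,0],8],[[0.7,1.5,-30],[0,0,0],8],[[0.7,1.5,-36],[0,0,0],8],[[0.7,1.5,-36],[0,0,0],8],[[0.7,1.5,-36],[0,0,0],8]]'

```text
time_s: 39.28
ee_pos: [0.5384, 0.0895, 0.1203]
eef_rot: [3.142, 0.0, 1.306]
force: [-0.3, -1.1, -1.9]
grip_width: 0.0154
```

```bash
python3 - <<'E'
from h import *
c=snap('wrist','w26.png'); save(c,'w26.pkl'); print(c['obs']['ee_pos'],c['obs']['eef_rot'],c['obs']['grip_width'])
p=c['obs']['ee_pos']
c['frame']=np.clip(c['frame'].astype(int)*1.8,0,255).astype(np.uint8)
overlay(c,[(.5384,.089,.046,.022)],'w26c.png',(180,120,380,280),3.8)
for n,b in [('scene',(290,160,390,240)),('side',(210,200,320,290))]:
    s=snap(n,n+'26.png'); save(s,n+'26.pkl'); s['frame']=np.clip(s['frame'].astype(int)*1.3,0,255).astype(np.uint8); overlay(s,[],n+'26c.png',b,6)
E
```

```text
[0.5384044  0.08948759 0.12032803] [3.14156850e+00 1.80466565e-05 1.30554511e+00] 0.015438818784146527
```

View pics/w26c.png

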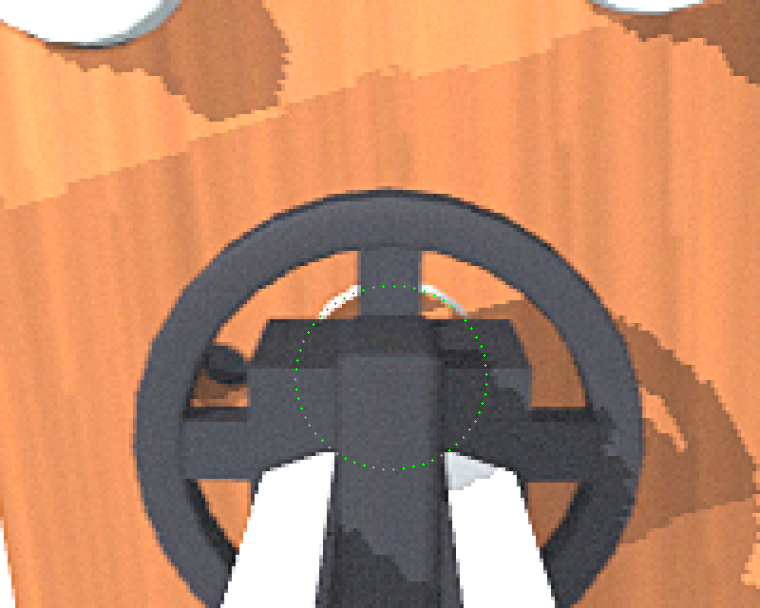

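View pics/scene26c.png

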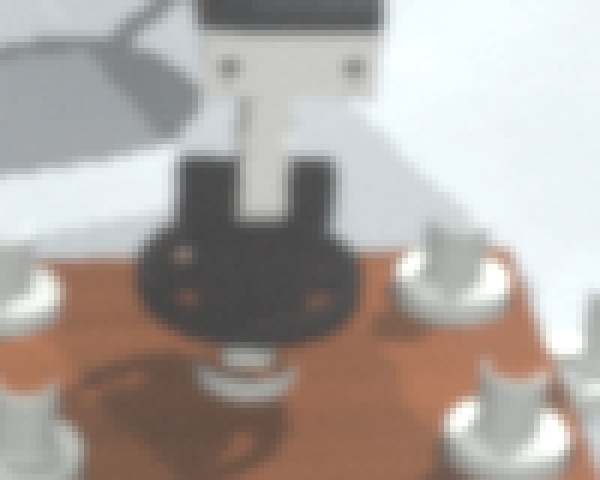

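View pics/side26c.png

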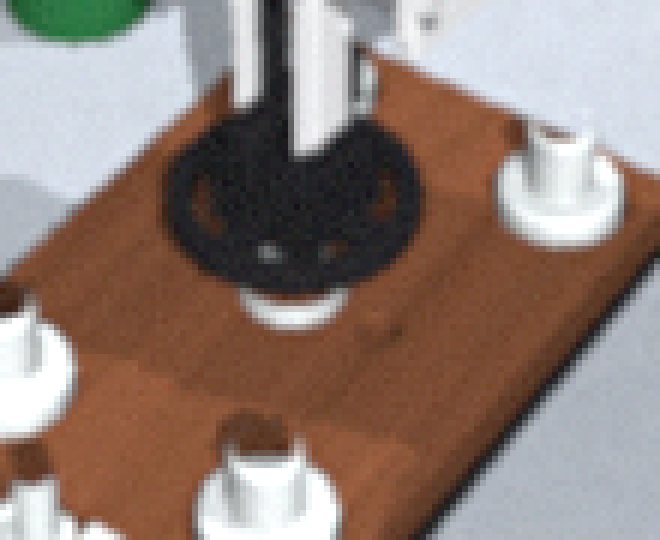

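>>> jog_arm --moves '[[[0,-0.4,-3],[0,0,0],8],[[0,-0.4,-6],[0,0,0],8],[[0,-0.4,-8],[0,0,0],8],[[0,-0.4,-10],[0,0,0],8],[[0,-0.4,-10],[0,0,0],8]]'

```text
time_s: 39.85
ee_pos: [0.5382, 0.0896, 0.1096]
eef_rot: [-3.141, 0.0, 1.306]
force: [-0.4, 0.6, -1.3]
grip_width: 0.0154
```

>>> jog_arm --moves '[[[0,0,-1.5],[0,0,0],8],[[0,0,-3],[0,0,0],8],[[0,0,-4.5],[0,0,0],8],[[0,0,-6],[0,0,0],8],[[0,0,-6],[0,0,0],8]]'

```text
time_s: 40.27
ee_pos: [0.5387, 0.0899, 0.1038]
eef_rot: [3.141, -0.001, 1.306]
force: [3.6, 3.7, -2.2]
grip_width: 0.0157
```

>>> jog_arm --moves '[[[0.4,0.5,-2],[0,0,0],8],[[0.4,0.5,-4],[0,0,0],8],[[0.4,0.5,-6],[0,0,0],8],[[0.4,0.5,-8],[0,0,0],8],[[0.4,0.5,-8],[0,0,0],8]]'

```text
time_s: 40.68
ee_pos: [0.5387, 0.0901, 0.0955]
eef_rot: [3.142, -0.0, 1.306]
force: [6.3, 2.3, -6.1]
grip_width: 0.0154
```

>>> jog_arm --moves '[[[0,0,-2],[0,0,0],8],[[0,0,-4],[0,0,0],8],[[0,0,-6],[0,0,0],8],[[0,0,-8],[0,0,0],8],[[0,0,-8],[0,0,0],8]]'

```text
time_s: 41.1
ee_pos: [0.5387, 0.0901, 0.0875]
eef_rot: [3.141, -0.0, 1.306]
force: [5.9, 1.6, -4.9]
grip_width: 0.0156
```

>>> jog_arm --moves '[[[0.4,0,-0.7],[0,0,0],8],[[0.4,0,-1.4],[0,0,0],8],[[0.4,0,-1.4],[0,0,0],8],[[0.4,0,-1.4],[0,0,0],8]]'

```text
time_s: 41.43
ee_pos: [0.539, 0.0902, 0.0874]
eef_rot: [-3.142, -0.0, 1.306]
force: [-2.8, 2.0, 12.5]
grip_width: 0.0156
```

```bash
python3 - <<'E'
from h import *
o=ctrl.get_obs(); print(o['moment'],o['force'],o['qpos'])
E
```

```text
[ 0.22818972  0.61107844 -0.05571102] [-2.79529771  1.95247147 12.47450858] [9.87006680e-02 4.18471138e-01 1.65320276e+00 8.43362679e-05
 1.06993396e+00 3.63074263e-01]
```

>>> jog_arm --moves '[[[-0.2,-0.2,1],[0,0,-0.5],8],[[-0.2,-0.2,1],[0,0,-1],8],[[-0.2,-0.2,1],[0,0,-1.5],8],[[-0.2,-0.2,1],[0,0,-2],8],[[-0.2,-0.2,1],[0,0,-2.5],8]]' --squeeze 55

```text
time_s: 41.85
ee_pos: [0.5393, 0.0902, 0.0876]
eef_rot: [3.141, -0.001, 1.086]
force: [7.0, 3.5, -0.9]
grip_width: 0.0156
```

```bash
python3 - <<'E'
from h import *
o=ctrl.get_obs(); print(o['moment'],o['force'],o['qpos'][5])
E
```

```text
[ 0.76704595 -1.42845333  0.11844625] [ 7.03202991  3.49018621 -0.88649781] 0.5828699242554999
```

>>> jog_arm --moves '[[[0.3,0.2,0],[0,0,-0.5],8],[[0.3,0.2,0],[0,0,-1],8],[[0.3,0.2,0],[0,0,-1.5],8],[[0.3,0.2,0],[0,0,-2],8],[[0.3,0.2,0],[0,0,-2.5],8]]'

```text
time_s: 42.27
ee_pos: [0.5398, 0.0902, 0.0876]
eef_rot: [3.14, -0.001, 0.868]
force: [8.7, 2.3, -2.1]
grip_width: 0.0155
```

>>> jog_arm --moves '[[[0,0,0],[0,0,-0.5],8],[[0,0,0],[0,0,-1],8],[[0,0,0],[0,0,-1.5],8],[[0,0,0],[0,0,-2],8],[[0,0,0],[0,0,-2.5],8]]'

```text
time_s: 42.68
ee_pos: [0.54, 0.09, 0.0876]
eef_rot: [3.14, -0.002, 0.65]
force: [8.9, 1.5, -3.2]
grip_width: 0.0156
```

>>> jog_arm --moves '[[[0,0,0],[0,0,-0.5],8],[[0,0,0],[0,0,-1],8],[[0,0,0],[0,0,-1.5],8],[[0,0,0],[0,0,-2],8],[[0,0,0],[0,0,-2.5],8]]'

```text
time_s: 43.1
ee_pos: [0.5401, 0.0899, 0.0876]
eef_rot: [3.14, -0.002, 0.432]
force: [9.5, -0.4, -3.1]
grip_width: 0.0157
```

```bash
python3 - <<'E'
from h import *
o=ctrl.get_obs(); print(o['moment'],o['force'],o['qpos'],o['eef_rot'])
c=snap('wrist','w27.png')
s=snap('scene'); overlay(s,[],'s27c.png',(290,160,390,240),6)
E
```

```text
[-0.11301535 -2.06046728  0.16344964] [ 9.48075218 -0.37260619 -3.1070052 ] [ 9.82913099e-02  4.19000804e-01  1.65190497e+00 -6.84858458e-04
  1.06839199e+00  1.23765918e+00] [ 3.14027429e+00 -1.97209766e-03  4.31758852e-01]
```

View pics/w27.png

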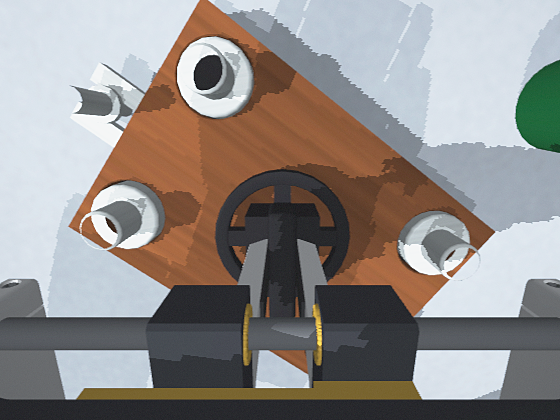

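View pics/s27c.png

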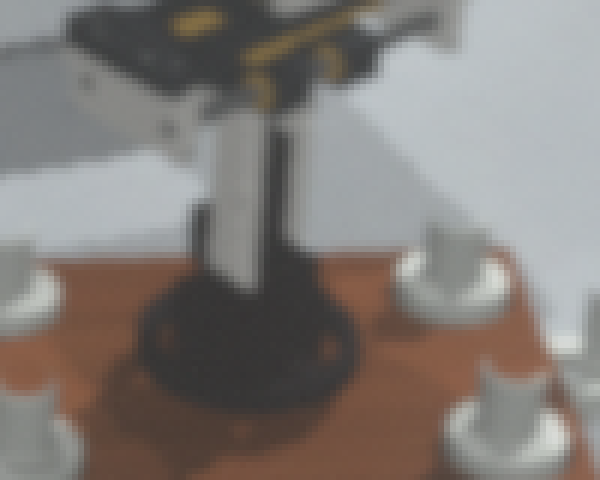

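>>> jog_arm --moves '[[[0.6,0,0],[0,0,-0.5],8],[[0.6,0,0],[0,0,-1],8],[[0.6,0,0],[0,0,-1.5],8],[[0.6,0,0],[0,0,-2],8],[[0.6,0,0],[0,0,-2.5],8]]'

```text
time_s: 43.62
ee_pos: [0.5404, 0.0896, 0.0876]
eef_rot: [3.14, -0.001, 0.214]
force: [7.4, -2.6, -2.3]
grip_width: 0.0158
```

```bash
python3 - <<'E'
from h import *
o=ctrl.get_obs(); print(o['moment'],o['force'],o['eef_rot'])
E
```

```text
[-0.43643047 -1.59545328  0.15234967] [ 7.42759666 -2.62651476 -2.3297849 ] [ 3.14045340e+00 -1.36555660e-03  2.13534929e-01]
```

>>> jog_arm --moves '[[[0,0,0],[0,0,-0.3],8],[[0,0,0],[0,0,-0.6],8],[[0,0,0],[0,0,-0.8],8],[[0,0,0],[0,0,-1],8],[[0,0,0],[0,0,-1],8]]'

```text
time_s: 44.03
ee_pos: [0.5404, 0.0895, 0.0876]
eef_rot: [3.14, -0.001, 0.127]
force: [8.1, -1.3, -1.0]
grip_width: 0.0158
```

```bash
python3 - <<'E'
from h import *
o=ctrl.get_obs(); print(o['moment'],o['force'],o['eef_rot'],o['tau'])
E
```

```text
[-0.52306467 -1.55823832  0.08704761] [ 8.14363912 -1.33866845 -0.9600639 ] [ 3.14046808e+00 -1.47506442e-03  1.27214781e-01] [  1.79027762 -55.46220303 -27.68081188   0.84623275   2.10886829
   0.50363375]
```

>>> jog_arm --moves '[[[0,0,0],[0,0,-0.2],8],[[0,0,0],[0,0,-0.4],8],[[0,0,0],[0,0,-0.6],8],[[0,0,0],[0,0,-0.6],8]]'

```text
time_s: 44.37
ee_pos: [0.5404, 0.0895, 0.0876]
eef_rot: [3.14, -0.001, 0.075]
force: [7.1, -3.1, -1.7]
grip_width: 0.0155
```

```bash
python3 - <<'E'
from h import *
o=ctrl.get_obs(); print(o['moment'],o['force'],o['eef_rot'],o['tau'][5])
E
```

```text
[-0.60129313 -1.59452701  0.05720921] [ 7.12673698 -3.0836928  -1.71369971] [ 3.14045670e+00 -1.49095415e-03  7.48720136e-02] 0.49169115722179413
```

>>> jog_arm --moves '[[[0,0,0],[0,0,-0.2],8],[[0,0,0],[0,0,-0.4],8],[[0,0,0],[0,0,-0.6],8],[[0,0,0],[0,0,-0.6],8]]'

```text
time_s: 44.7
ee_pos: [0.5405, 0.0894, 0.0876]
eef_rot: [3.14, -0.002, 0.023]
force: [7.8, -2.7, -0.8]
grip_width: 0.0156
```

```bash
python3 - <<'E'
from h import *
o=ctrl.get_obs(); print(o['moment'],o['force'],o['eef_rot'],o['tau'][5])
E
```

```text
[-0.76093624 -1.6616993   0.23419327] [ 7.84598168 -2.65343468 -0.84179338] [ 3.14034380e+00 -1.62025185e-03  2.26420564e-02] 0.6078377366065979
```

>>> jog_arm --moves '[[[0,0,0],[0,0,-0.2],8],[[0,0,0],[0,0,-0.4],8],[[0,0,0],[0,0,-0.6],8],[[0,0,0],[0,0,-0.6],8]]'

```text
time_s: 45.03
ee_pos: [0.5404, 0.0894, 0.0876]
eef_rot: [3.14, -0.002, -0.029]
force: [8.3, -3.4, -1.1]
grip_width: 0.0157
```

```bash
python3 - <<'E'
from h import *
o=ctrl.get_obs(); print(o['moment'],o['force'],o['eef_rot'],o['tau'][5])
c=snap('wrist','w28.png')
E
```

```text
[-0.78655267 -1.4771142   0.87088486] [ 8.31418269 -3.37391339 -1.1285336 ] [ 3.14013820e+00 -1.62281173e-03 -2.88021914e-02] 1.27427838742733
```

View pics/w28.png

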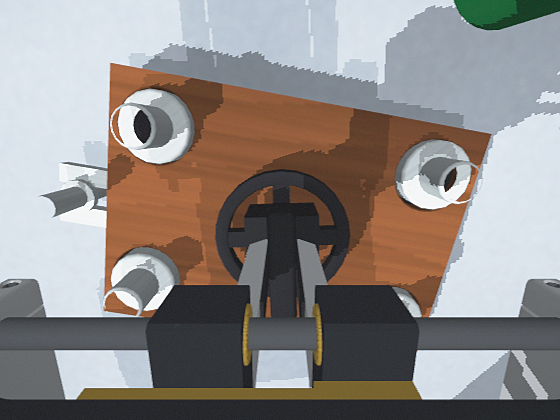

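>>> jog_arm --moves '[[[0,0,0],[0,0,-0.2],8],[[0,0,0],[0,0,-0.4],8],[[0,0,0],[0,0,-0.5],8],[[0,0,0],[0,0,-0.5],8]]'

```text
time_s: 45.42
ee_pos: [0.5404, 0.0894, 0.0876]
eef_rot: [3.14, -0.002, -0.071]
force: [7.8, -3.5, -1.4]
grip_width: 0.0159
```

```bash
python3 - <<'E'
from h import *
o=ctrl.get_obs(); print(o['moment'],o['force'],o['eef_rot'],o['tau'][5])
E
```

```text
[-0.69538846 -1.43111208  1.25645386] [ 7.76812317 -3.53523664 -1.42680668] [ 3.14008467e+00 -1.60727708e-03 -7.12943158e-02] 1.482405625283718
```

```bash
python3 - <<'E'
from h import *
c=snap('wrist','w29.png'); save(c,'w29.pkl')
c['frame']=np.clip(c['frame'].astype(int)*2,0,255).astype(np.uint8)
overlay(c,[],'w29c.png',(200,150,360,300),4)
E
```

```text
(no output)
```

View pics/w29c.png

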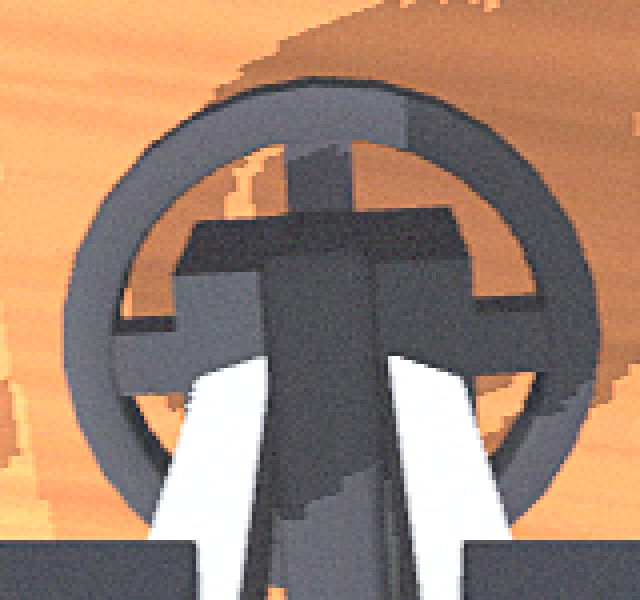

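>>> jog_arm --moves '[[[0,0,-0.5],[0,0,0],20],[[0,0,-0.5],[0,0,0],30],[[0,0,-0.5],[0,0,0],45],[[0,0,-0.5],[0,0,0],50],[[0,0,-0.5],[0,0,0],50]]'

```text
time_s: 45.88
ee_pos: [0.5395, 0.0901, 0.0868]
eef_rot: [3.142, 0.001, -0.073]
force: [0.2, -0.1, -0.0]
grip_width: 0.0435
```

>>> jog_arm --moves '[[[0,0,0],[0,0,0],50],[[0,0,20],[0,0,0],50],[[0,0,50],[0,0,0],50],[[0,0,85],[0,0,0],50],[[0,0,120],[0,0,0],50]]'

```text
time_s: 46.3
ee_pos: [0.5393, 0.0901, 0.2082]
eef_rot: [3.141, 0.001, -0.073]
force: [0.5, -0.0, -0.3]
grip_width: 0.05
```

>>> jog_arm --moves '[[[0,0,0],[0,0,0],50],[[0,0,0],[0,0,0],50],[[0,0,0],[0,0,0],50]]'

```text
time_s: 46.55
ee_pos: [0.5394, 0.0901, 0.2062]
eef_rot: [3.141, 0.001, -0.072]
force: [-0.0, 1.7, -0.4]
grip_width: 0.0498
```

```bash
python3 - <<'E'
from h import *
c=snap('wrist','w30.png'); save(c,'w30.pkl'); print(c['obs']['ee_pos'],c['obs']['eef_rot'])
c['frame']=np.clip(c['frame'].astype(int)*2,0,255).astype(np.uint8)
overlay(c,[(.5387,.0900,.058,.05)],'w30c.png',(200,110,360,260),4)
E
```

```text
[0.5394135  0.09008556 0.20620037] [ 3.14145002e+00  1.00772479e-03 -7.24620518e-02]
```

View pics/w30c.png

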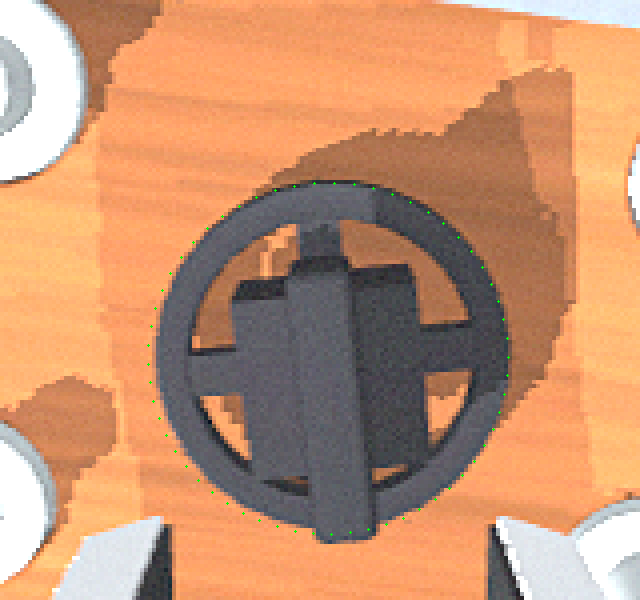

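```bash
python3 - <<'E'
from h import *
np.set_printoptions(precision=4,suppress=True)
c=load('w30.pkl'); f=lambda x,y,z: onz(c,x/4+200-.4,y/4+110-.4,z)[:2]
ang=lambda d: np.degrees(np.arctan2(d[1],d[0]))
tl,tr,bl,br=[f(x,y,.110) for x,y in [(291,272),(348,270),(315,540),(376,536)]]
print('bar',(tl+tr+bl+br)/4,ang(tl-bl),ang(tr-br),np.linalg.norm((tl+tr-bl-br)/2))
h=[f(x,y,.082) for x,y in [(233,300),(415,283),(252,478),(427,462)]]
print('hub',sum(h)/4,ang(h[0]-h[1])-90,ang(h[0]-h[2]),ang(h[1]-h[3]),np.linalg.norm(h[0]-h[1]))
E
```

```text
bar [0.5401 0.0887] 0.41953645169787357 2.007424985213124 0.06552596499011723
hub [0.5395 0.089 ] 1.181062807039254 0.6443808065702543 0.657326828426657 0.046344097685942505
```

View pics/w30.png

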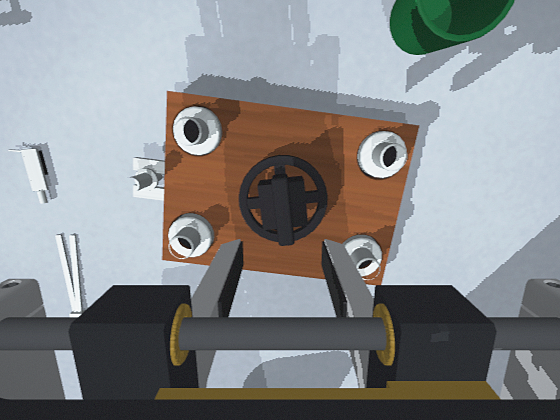

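>>> jog_arm --moves '[[[0,-0.5,-35],[0,0,1],50],[[0,-0.5,-70],[0,0,1],50],[[0,-0.5,-100],[0,0,1],50],[[0,-0.5,-118],[0,0,1],50],[[0,-0.5,-118],[0,0,1],50]]'

```text
time_s: 47.02
ee_pos: [0.537, 0.0893, 0.0839]
eef_rot: [3.141, 0.009, 0.015]
force: [-0.5, 0.2, -0.8]
grip_width: 0.0501
```

>>> jog_arm --moves '[[[0,0,0],[0,0,0],30],[[0,0,0],[0,0,0],10],[[0,0,0],[0,0,0],8],[[0,0,0],[0,0,0],8],[[0,0,0],[0,0,0],8]]' --squeeze 60

```text
time_s: 47.43
ee_pos: [0.5402, 0.0896, 0.0899]
eef_rot: [-3.141, -0.002, 0.015]
force: [-0.2, 0.3, -0.7]
grip_width: 0.0203
```

>>> jog_arm --moves '[[[0,0,0],[0,0,0],8],[[0,0,0],[0,0,0],8],[[0,0,0],[0,0,0],8],[[0,0,0],[0,0,0],8],[[0,0,0],[0,0,0],8]]'

```text
time_s: 47.85
ee_pos: [0.5401, 0.0894, 0.0897]
eef_rot: [3.141, -0.001, 0.015]
force: [-0.4, -3.2, 6.2]
grip_width: 0.0157
```

>>> jog_arm --moves '[[[0,0,0],[0,0,-0.2],8],[[0,0,0],[0,0,-0.4],8],[[0,0,0],[0,0,-0.4],8]]'

```text
time_s: 48.1
ee_pos: [0.5401, 0.0894, 0.0896]
eef_rot: [3.141, -0.001, -0.021]
force: [-1.0, -3.0, 5.4]
grip_width: 0.0157
```

```bash
python3 - <<'E'
from h import *
o=ctrl.get_obs(); print(o['moment'],o['force'],o['eef_rot'],o['tau'][5])
E
```

```text
[-0.54724055  0.31858691  0.57618331] [-0.98505816 -2.9791279   5.40547569] [ 3.14115209e+00 -1.11487106e-03 -2.05580882e-02] 0.984807014465332
```

>>> jog_arm --moves '[[[0,0,0],[0,0,-0.3],8],[[0,0,0],[0,0,-0.6],8],[[0,0,0],[0,0,-0.8],8],[[0,0,0],[0,0,-0.8],8]]'

```text
time_s: 48.43
ee_pos: [0.5401, 0.0894, 0.0897]
eef_rot: [3.141, -0.001, -0.09]
force: [-1.1, -3.4, 6.7]
grip_width: 0.0161
```

```bash
python3 - <<'E'
from h import *
o=ctrl.get_obs(); print(o['moment'],o['force'],o['eef_rot'],o['tau'][5])
E
```

```text
[-0.5576693   0.27522833  1.18163596] [-1.08777172 -3.4067275   6.729911  ] [ 3.14095097e+00 -1.24768646e-03 -8.95798437e-02] 1.5961729735136032
```

>>> jog_arm --moves '[[[0,0,-2],[0,0,0],20],[[0,0,-2],[0,0,0],30],[[0,0,-2],[0,0,0],45],[[0,0,-2],[0,0,0],50],[[0,0,-2],[0,0,0],50]]'

```text
time_s: 48.85
ee_pos: [0.5397, 0.0896, 0.0869]
eef_rot: [-3.142, 0.0, -0.09]
force: [0.2, 0.7, -0.1]
grip_width: 0.0433
```

>>> jog_arm --moves '[[[0,0,0],[0,0,0],50],[[0,0,20],[0,0,0],50],[[0,0,50],[0,0,0],50],[[0,0,85],[0,0,0],50],[[0,0,120],[0,0,0],50]]'

```text
time_s: 49.27
ee_pos: [0.5393, 0.0896, 0.2082]
eef_rot: [3.141, 0.001, -0.09]
force: [-0.1, -0.9, -0.1]
grip_width: 0.0502
```

>>> jog_arm --moves '[[[-30,0,20],[0,0,0],50],[[-50,0,40],[0,0,0],50],[[-50,0,40],[0,0,0],50],[[-50,0,40],[0,0,0],50],[[-50,0,40],[0,0,0],50]]'

```text
time_s: 49.68
ee_pos: [0.49, 0.0896, 0.2463]
eef_rot: [3.141, 0.001, -0.09]
force: [0.1, 0.3, 0.4]
grip_width: 0.0499
```

```bash
python3 - <<'E'
from h import *
c=snap('wrist','w31.png'); save(c,'w31.pkl'); print(c['obs']['ee_pos'],c['obs']['eef_rot'],c['obs']['force'])
c['frame']=np.clip(c['frame'].astype(int)*2,0,255).astype(np.uint8)
overlay(c,[],'w31c.png',(200,100,360,250),4)
s=snap('scene'); overlay(s,[],'s31c.png',(260,160,410,260),5)
s=snap('side'); overlay(s,[],'d31c.png',(170,180,340,310),4.5)
E
```

```text
[0.48997085 0.08958657 0.24627983] [ 3.14149088e+00  6.35593015e-04 -8.99593126e-02] [0.0958675  0.33709613 0.40736279]
```

View pics/w31c.png

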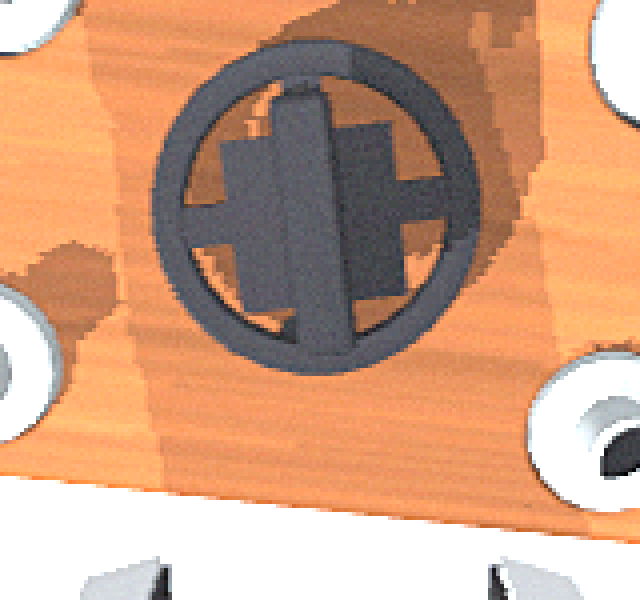

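View pics/s31c.png

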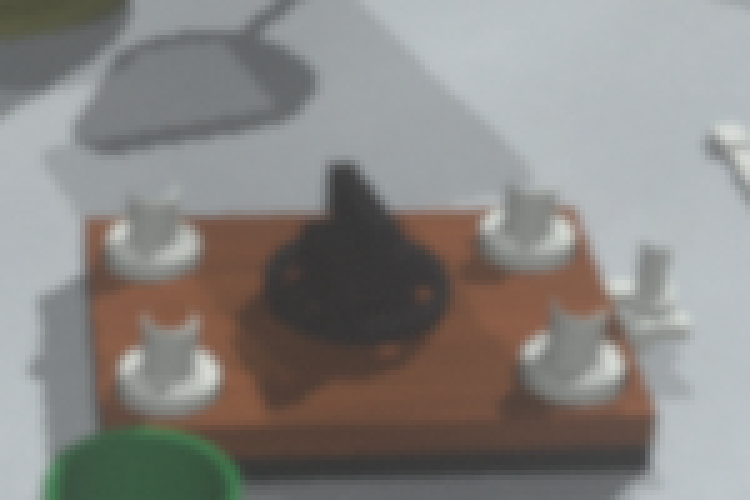

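View pics/d31c.png

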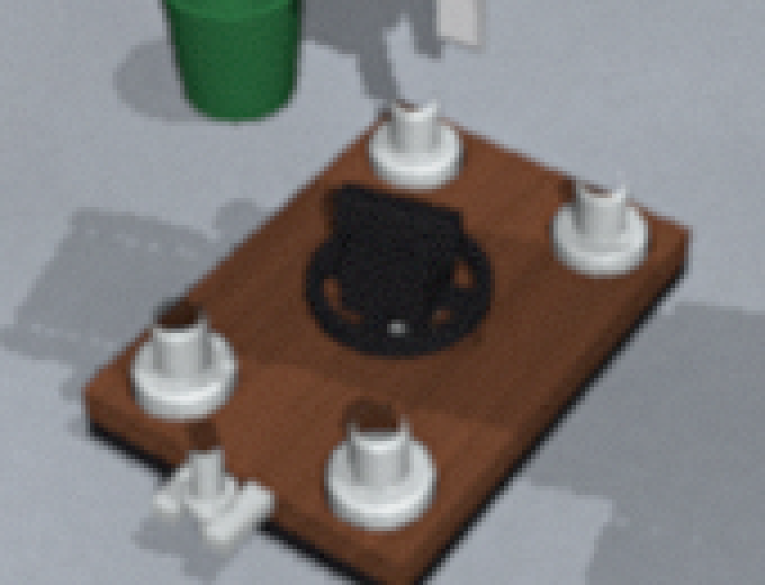

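```bash
python3 -c "
from station import ctrl
print(ctrl.get_obs()['joint_vel'].round(3)); print(ctrl.hand_in())"
```

```text
[ 0.001 -0.003 -0.003 -0.001  0.004  0.   ]
the job is handed in; nothing more can be done
None
```

I finished the whole job in the order asked and handed it in at about 50 s of the 210 s allowed.

- **Pin:** I drew it out of its bore and hung it upright in the side notch. The last scene and side pictures show its collar resting on both prongs.
- **Weights:** All four grey weights were there, and each is upright in its own pocket. Outlines drawn at fully-down height matched all four in the wrist picture. The last weight pressed sideways on its pocket (about 11 N, with 24 N upward), so I backed off slightly before letting go.
- **Wheel:** The black handwheel is on the square shaft. Its underside reached the collar height at 46 mm, with 12 N of upward contact force. Afterwards the rim's size in the picture put its top at about 57 mm, against 58 mm expected.
- **Turning:** The shaft stood about 3° clockwise at the start, and I turned it clockwise to its stop. The turning moment rose from about 0.15 to 1.2 N m, and the bar slipped a few degrees in the fingers. I gripped it again and pushed once more, and the wheel did not move further.
- **Disagreement:** The final wheel angle is about 1° past what the stop and the bore's play predict. That is about the error of the picture measurement.

At the end the gripper was clear of everything, and I had not touched the pot, headshell, tweezers or the look-alikes.

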